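# Reload the counter stapler with a fresh strip

### The job

Reload the bench stapler: set the fresh strip of staples astride the core of the open magazine, legs down, and slide it forward under the head until you feel it press lightly against the few old staples left in there. Let go of the strip, then push the magazine rail forward by its black tab, against the follower spring, until the red catch pops up behind it and holds it shut, and leave the machine alone. Neither jam the strip nor ram the rail into the head, and do not disturb the other things on the counter.

Things in the scene. Friction and masses are not known exactly. Their poses are not given: they have to be found in the camera images.
- stapler: grey electric bench stapler, bolted down, 350 long, 110 wide, 124 high. Origin on the counter under its middle; -x points forward to the nose, +x back to the motor housing, z up. The magazine runs along x on top at y = 0, its floor at z = 85. The head (head; yellow plate on top) spans x -165 to -125, 50 wide, top at z = 125
- core_top (a point): on top of the steel core that the strip straddles, stapler (-85, 0, 104); axes as the stapler. Core 6.4 wide, 19 high, x -155 to +20. Low guide walls beside it: inner faces y = +-8.2, 2.5 thick, tops at z = 89. A strip sitting with its crown on the core (1.5 play each side) has its centre at z = 96; the upper 17 of its legs stand clear of the walls
- mouth (a point): middle of the mouth of the throat in the head's rear face, stapler (-125, 0, 96); axes as the stapler. Throat 16.4 wide, roof at z = 108.5; it takes the front of the strip. Old staples (old_staples) fill its inner end out of sight: the strip's front stops 5 to 23 beyond the mouth, a different depth each time, to be felt (2 N is enough, over 25 N jams it)
- rail (a joint): how far the sliding magazine rail (steel cover 135 long, 30 wide, top at stapler z = 111.5) stands back, m: 0 is its front plate (rail_front) against the head's rear face, 0.1345 fully back. Starts at 0.123 to 0.133, enough to lay the strip in ahead of the follower. About 1 N of friction; it stops hard at the head, and over 25 N on the head is ramming
- follower_face (a point): middle of the front face of the orange spring follower in the rail, stapler z = 96; axes as the stapler. At rest it stands 28 ahead of the rail's front edge, at stapler x = rail - 0.151 (m). Spring 3 N at rest, 80 N/m: it meets the rear of a seated strip with 83 to 101 still to close, and pushes back with about 10 to 11 N when shut
- rail_tab (a point): centre of the black thumb tab on the rear end of the rail: 12 along x, 26 wide along y, 22 high (from the rail's top, stapler z = 111.5, to 133.5), at stapler x = rail + 0.004 (m). Its rear face is 6 behind this point. Push that face towards -x, or grip the tab across its width. Axes as the stapler
- catch (a joint): red spring catch in the machine's deck, on its +y side, at stapler x = 14 to 24: 0 up, about 0.005 while the rail's foot rides over it. It pops up to 0 behind the rail's rear edge when the rail comes within 2 mm of shut, and then holds it at about 0.002 to 0.003 m
- strip_mid (a point): centre of the fresh staple strip: copper upside-down U channel, rigid, 80 long (its x), 13 wide (its y), 20 high, 20 to 45 g, lying legs down (centre 10 above the counter). Crown 2 thick, legs 1.8 thick and 9.4 apart; both ends alike. Grip it across the 13, at or just behind the middle, in the upper 12 of its height, so that the fingers clear walls and head
- valve_mid (a point): centre of a loose brass ball valve with a red lever, 75 long, 48 high: leave it be
- carton: small loose staple carton, 80 x 55 x 45 high, origin under its middle: leave it be
- driver: loose screwdriver with a red handle lying beyond the stapler: leave it be
Mind the look-alikes: they are no part of the job. Of the things like the part that bears strip_mid, leave any that is green or yellow; of the rest the larger one is meant.

How it is judged:
By the outcome, as a careful person would: the job done as asked, in the order asked, and still so for the second after the job is handed in, with the robot touching nothing.
It also fails if it takes over 69 s, if anything falls off the work surface, if the arm or the gripper's body presses on something with over 40 N, if the wrist force passes 120 N, or if a joint passes its speed limit or range.

### The arm

A 6-joint arm with a two-finger parallel gripper is mounted at the origin on the work surface. World frame = base frame: x ahead of the robot, y to its left, z up, the work surface at z = 0. Lengths are in m, angles in degrees, forces in N, time in s.
With the tool pointing down it reaches from about 0.4 to 0.825 m from the base axis. Payload 7 kg.
Tool frame: the origin (TCP) lies midway between the tips of the shut fingers; the grasp point (between the pads) lies 19 mm behind it; z points along the fingers, y is the line along which they close (so a half turn about z gives the same grasp; the last joint's range is limited). The gripper opens to 88 mm and grips with 3 to 60 N. Pads are 19 mm wide; open, the fingers measure 130 mm over their backs; the gripper's body (78 mm by 193 mm) begins 47 mm behind the grasp point.
Start: joints at [16.507, 20.546, 0.682, 0, -70.136, -16.507], TCP at [0.675, -0, 0.227] pointing down, gripper open.
Joint ranges: [-176.03, 176.03], [-82.01, 121.73], [-58.28, 71.71], [-173.87, 95.51], [-174.79, -0.11], [-173.66, 173.66]. Speed limits (degrees/s): [136.94, 136.94, 172.46, 180, 180, 180].

### API

Orientations are given as [roll, pitch, yaw] about the fixed x, y, z axes, in that order (R = Rz(yaw) Ry(pitch) Rx(roll)).
In Python, from plant import telemetry, viewer, workorder gives the robot as it stands. The module is installed in compiled form; this text tells all that it offers.
- The arm moves only by the tool carry_out, never from a script. Its argument "rows" is a list of rows, each a list of 6 numbers: the shift along the tool's x, y, z in m, then the turn, a rotation vector about the tool's x, y, z in rad. In form: [[tx, ty, tz, ax, ay, az], ...]. A call has 1 to 8 rows; each row is the pose to reach, as a shift and turn from the pose commanded when the call began, along the tool's axes at that moment; what a row does not reach only later rows make up. A row lasts 1/8 s, in which the tool goes at most 62.5 mm and 10.7 degrees, less where a joint would pass 70% of its speed; a pose out of reach is approached as far as the arm can. A call with a gripper value outside its range is refused whole. "grip" is the gripper's target within -1 to 1 (fully open at 1, half-way at 0, shut at -1), set as the call begins (left out, the last holds). The fingers move at their own pace and stop on an object; the grip force is fixed at half the most. Time passes only in rows, so rows that repeat a pose let the fingers close. It gives the time, the measured TCP pose, the force, the opening and the grip force at its end, in the units of the state.
- telemetry.get_obs(): the state, without advancing time (a new reading comes with each control period).
- viewer.snapshot(name): name is "scene" or "side" or "wrist"; returns the picture (384x512x3 uint8, red, green, blue); there is no depth.
- viewer.camera_info(name): a dict with "intrinsics" (3x3 intrinsics, pixels), "extrinsics" (4x4, takes a point from camera to world coordinates); the wrist camera has in their place "tool_from_camera" (4x4, takes a point from camera to tool coordinates, whose origin is the TCP and whose axes are the flange's). Camera axes: x right, y down, z forward; pixel columns grow to the right and rows downward; lengths in m; the calibration is good to about 2 mm. A picture is of the moment at which its call begins: read the wrist's pose just before it. camera_info takes no time and is no camera call.
- workorder.close_job(): hands the job in; it is judged then, once.
The state is a dict: "clock": time; "joint_pos": joint angles; "qvel": joint speeds; "tau": joint torques, N m; "tool_pos": TCP position; "orientation": TCP orientation; "force": force on the tool from outside, world axes, zero at the start; "moment": the same for the moment, N m; "opening": finger opening in m; "gripper_force": force on a finger pad.
Only numpy, scipy, OpenCV 4.12 (cv2) and the standard library are available. Lean on these libraries where they do the work, as an engineer would, in place of code of your own. Each camera call takes 0.05 s, during which the arm holds its last target. There are 200 camera calls.

## Working session

There is one attempt and no reset: what is moved stays moved. The work goes in short steps, Python scripts to look and compute and a tool call to move; the robot and the scene stay as the last step left them, time stands still between calls to the robot, and variables do not carry over. Pictures are saved under pics/ and viewed, at most 10 in all, crops included, and the job is handed in when it is done.

Besides the shell and the picture viewer there is one more tool, called after "Request:" by a JSON object that holds its "op" and its "data". carry_out: Moves the arm, as the interface text tells. Its arguments: {"type":"object","properties":{"rows":{"type":"array"},"grip":{"type":"number"}},"required":["rows"]}

```bash
mkdir -p pics
python3 - <<'E'
from plant import telemetry, viewer
import cv2, numpy as np
o=telemetry.get_obs(); print({k:np.round(v,3).tolist() for k,v in o.items()})
ims=[]
for n in ("scene","side","wrist"):
    im=viewer.snapshot(n)[:,:,::-1]; cv2.imwrite(f"pics/{n}0.png",im); ims.append(im)
    c=viewer.camera_info(n); print(n,{k:np.round(v,4).tolist() for k,v in c.items() if not isinstance(v,str)})
E
```

```text
{'clock': 0.0, 'joint_pos': [16.509, 20.592, 0.635, -0.02, -70.134, -16.505], 'qvel': [-0.052, -0.039, 0.049, 0.058, 0.038, -0.023], 'tau': [-0.001, -58.273, 29.306, 6.997, 0.007, -0.0], 'tool_pos': [0.675, -0.0, 0.226], 'orientation': [179.907, -0.008, -90.003], 'force': [0.485, -0.324, 1.125], 'moment': [-0.057, -0.045, -0.013], 'gripper_force': 0.0, 'opening': 0.087}
scene {'intrinsics': [[352.2891, 0.0, 256.1423], [0.0, 352.2891, 194.3867], [0.0, 0.0, 1.0]], 'extrinsics': [[0.671, 0.5525, -0.4945, 0.9249], [0.7415, -0.4989, 0.4487, -0.2777], [0.0012, -0.6678, -0.7444, 0.6456], [0.0, 0.0, 0.0, 1.0]]}
side {'intrinsics': [[423.43, 0.0, 259.5383], [0.0, 423.43, 194.3163], [0.0, 0.0, 1.0]], 'extrinsics': [[-0.7062, -0.3325, 0.6251, 0.0789], [-0.708, 0.3224, -0.6283, 0.5446], [0.0074, -0.8863, -0.4631, 0.4883], [0.0, 0.0, 0.0, 1.0]]}
wrist {'intrinsics': [[288.6577, 0.0, 256.7631], [0.0, 288.6577, 188.3821], [0.0, 0.0, 1.0]], 'tool_from_camera': [[0.001, -0.9675, -0.253, 0.0676], [1.0, 0.0007, 0.0012, 0.0009], [-0.001, -0.253, 0.9675, -0.1574], [0.0, 0.0, 0.0, 1.0]]}
```

View pics/scene0.png

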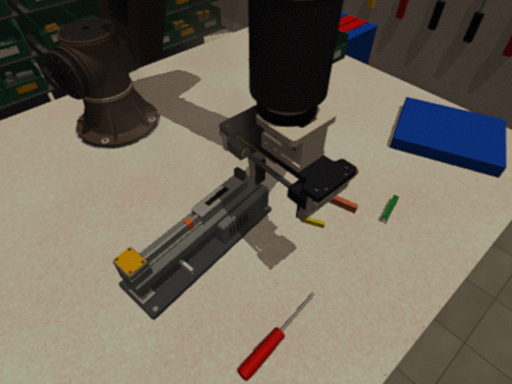

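View pics/side0.png

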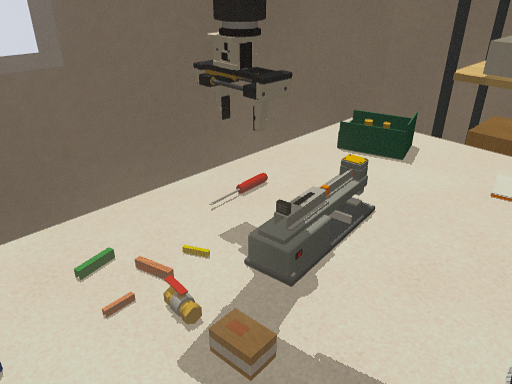

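View pics/wrist0.png

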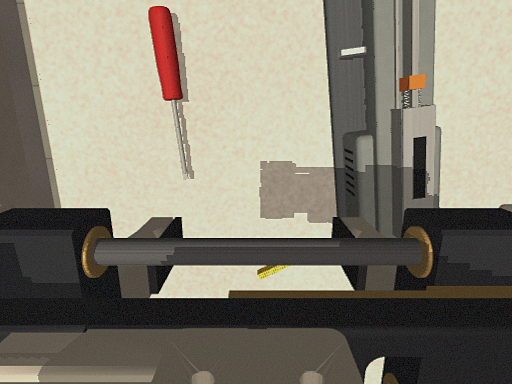

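The candidates in the side view are a green strip at (95,263), a yellow one at (196,251), a larger copper one at (154,268) and a smaller copper one at (118,304). Copper at (154,268) fits, being the larger one that is neither green nor yellow. The stapler runs from its yellow head at (354,160) to the black tab at (284,207). I'll enlarge the strips and measure them.

```bash
cat > h.py <<'E'
import cv2, numpy as np
from plant import telemetry, viewer
from scipy.spatial.transform import Rotation as R
def tool():
    o=telemetry.get_obs(); T=np.eye(4); T[:3,:3]=R.from_euler('xyz',o['orientation'],degrees=True).as_matrix(); T[:3,3]=o['tool_pos']; return T
def cam(n,T=None):
    c=viewer.camera_info(n); K=np.array(c['intrinsics'])
    return K,(np.array(c['extrinsics']) if n!='wrist' else T@np.array(c['tool_from_camera']))
def ray(cm,uv):
    K,E=cm; d=E[:3,:3]@np.linalg.solve(K,[uv[0],uv[1],1.]); return E[:3,3],d/np.linalg.norm(d)
def plane(cm,uv,z):
    o,d=ray(cm,uv); return o+d*(z-o[2])/d[2]
def tri(obs):
    A=np.zeros((3,3));b=np.zeros(3)
    for cm,uv in obs:
        o,d=ray(cm,uv);P=np.eye(3)-np.outer(d,d);A+=P;b+=P@o
    x=np.linalg.solve(A,b); return x,[float(np.linalg.norm((np.eye(3)-np.outer(ray(*c)[1],ray(*c)[1]))@(x-c[0][1][:3,3]))) for c in obs]
def proj(cm,p):
    K,E=cm; q=E[:3,:3].T@(np.array(p)-E[:3,3]); q=K@q; return q[:2]/q[2]
def blobs(im,lo,hi,amin=15):
    h=cv2.cvtColor(im,cv2.COLOR_BGR2HSV); m=cv2.inRange(h,np.array(lo),np.array(hi))
    c,_=cv2.findContours(m,cv2.RETR_EXTERNAL,cv2.CHAIN_APPROX_NONE)
    return sorted([k for k in c if cv2.contourArea(k)>amin],key=cv2.contourArea,reverse=True)
E
python3 - <<'E'
from h import *
im=cv2.imread('pics/side0.png'); cm=cam('side')
cv2.imwrite('pics/crop1.png',cv2.resize(im[230:330,60:260],None,fx=4,fy=4,interpolation=cv2.INTER_NEAREST))
for n,lo,hi in (('copper',(3,90,90),(15,255,255)),('green',(45,90,40),(80,255,255)),('yellow',(18,140,120),(32,255,255))):
    for c in blobs(im,lo,hi):
        r=cv2.minAreaRect(c); b=cv2.boxPoints(r)
        i=np.argsort([np.linalg.norm(b[k]-b[(k+1)%4]) for k in range(4)])[0]
        m1=(b[i]+b[(i+1)%4])/2; m2=(b[(i+2)%4]+b[(i+3)%4])/2
        p,q=plane(cm,m1,.01),plane(cm,m2,.01)
        print(n,np.round(r[0]),cv2.contourArea(c),'mid',np.round((p+q)/2,3),'len',round(float(np.linalg.norm(p-q)),4),'yaw',round(float(np.degrees(np.arctan2(*(p-q)[1::-1]))),1))
for n,uv,z in (('tab',(284,207),.122),('head',(354,160),.125),('carton',(243,340),.03),('valve',(182,304),.02)): print(n,plane(cm,uv,z).round(3))
sc=cam('scene')
for n,uv,z in (('tab',(238,174),.13),('head',(130,262),.125)): print(n,plane(sc,uv,z).round(3))
E
```

```text
copper [162. 273.] 610.0 mid [0.634 0.237 0.01 ] len 0.1481 yaw -175.0
copper [118. 304.] 301.0 mid [0.612 0.331 0.01 ] len 0.0583 yaw -85.3
copper [252. 182.] 255.0 mid [ 0.786 -0.139  0.01 ] len 0.1158 yaw -85.2
copper [237. 327.] 222.0 mid [0.44  0.228 0.01 ] len 0.0391 yaw 4.5
copper [501. 197.] 34.5 mid [ 0.306 -0.514  0.01 ] len 0.0444 yaw 9.8
copper [326. 191.] 17.5 mid [ 0.623 -0.234  0.01 ] len 0.0517 yaw -49.6
green [377. 130.] 2511.0 mid [ 0.787 -0.735  0.01 ] len 0.2532 yaw 16.0
green [ 94. 263.] 162.5 mid [0.745 0.307 0.01 ] len 0.0875 yaw -75.5
yellow [196. 251.] 155.0 mid [0.644 0.151 0.01 ] len 0.0561 yaw 28.1
yellow [188. 308.] 149.0 mid [0.526 0.257 0.01 ] len 0.0344 yaw -78.4
yellow [354. 159.] 104.5 mid [ 0.692 -0.462  0.01 ] len 0.0667 yaw 9.4
yellow [169. 293.] 62.5 mid [0.576 0.258 0.01 ] len 0.024 yaw -65.9
tab [0.509 0.051 0.122]
head [ 0.54  -0.213  0.125]
carton [0.4   0.253 0.03 ]
valve [0.53  0.265 0.02 ]
tab [0.515 0.043 0.13 ]
head [ 0.55  -0.225  0.125]
```

View pics/crop1.png

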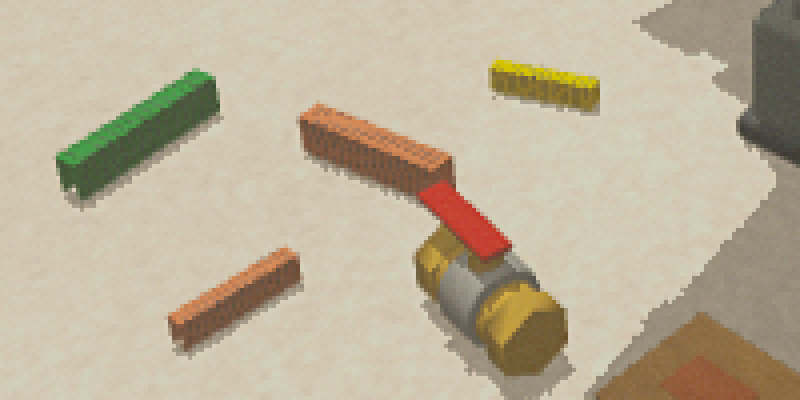

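The crop shows the four candidates. The larger copper strip has its crown from about (137,258) to (172,270) in the full picture, with the valve's lever close to its near end. I'll move the wrist camera over it.

Request:
{"op": "carry_out", "data": {"rows": [[-0.05,0,0.01,0,0,0],[-0.11,0,0.02,0,0,0],[-0.17,0,0.04,0,0,0],[-0.23,0,0.05,0,0,0],[-0.28,0,0.05,0,0,0],[-0.3,0,0.05,0,0,0],[-0.3,0,0.05,0,0,0]], "grip": 1}}

```text
clock: 1.02
tool_pos: [0.6745, 0.3013, 0.1758]
orientation: [180.0, -0.0, -89.9]
force: [-0.4, 0.3, 0.4]
opening: 0.0874
gripper_force: 0.0
```

Run:
```python
from h import *
T=tool(); im=viewer.snapshot('wrist')[:,:,::-1].copy(); cv2.imwrite('pics/w1.png',im); cm=cam('wrist',T); np.save('T1.npy',T)
print(T[:3,3].round(4))
for c in blobs(im,(3,90,70),(15,255,255),100)[:5]:
    r=cv2.minAreaRect(c); b=cv2.boxPoints(r)
    l=[np.linalg.norm(b[k]-b[(k+1)%4]) for k in range(4)]; i=int(np.argmin(l))
    m1=(b[i]+b[(i+1)%4])/2; m2=(b[(i+2)%4]+b[(i+3)%4])/2
    p,q=plane(cm,m1,.02),plane(cm,m2,.02)
    print(np.round(r[0]),np.round(sorted(l)[::2]),'mid',np.round((p+q)/2,4),'len',round(float(np.linalg.norm(p-q)),4),'yaw',round(float(np.degrees(np.arctan2(*(p-q)[1::-1]))),1))
```

```text
[0.6745 0.3013 0.1758]
[494. 133.] [34. 56.] mid [0.4194 0.2544 0.02  ] len 0.0602 yaw -78.1
[276. 118.] [13. 76.] mid [0.6532 0.239  0.02  ] len 0.0798 yaw 15.9
[307. 198.] [ 9. 47.] mid [0.6164 0.3277 0.02  ] len 0.0558 yaw -85.3
```

View pics/w1.png

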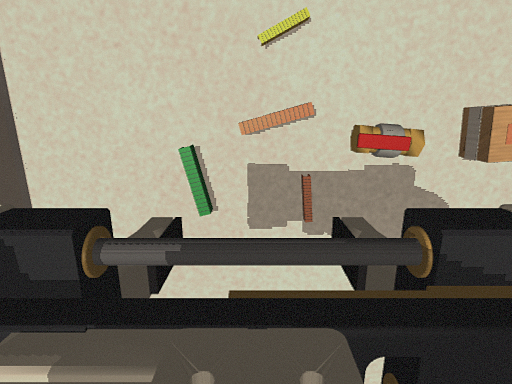

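The wrist view shows the large copper strip at (276,118), 79.8 mm long at z=0.02, with yaw 15.9°. The small copper one is at (307,198), the yellow one at (284,28), the green one at (196,180) and the valve at (388,140). I'll turn onto the strip and lower with the fingers half open.

Request:
{"op": "carry_out", "data": {"rows": [[0.01,0.003,0.01,0,0,0.18],[0.02,0.006,0.03,0,0,0.36],[0.03,0.009,0.05,0,0,0.54],[0.04,0.012,0.07,0,0,0.72],[0.05,0.015,0.09,0,0,0.9],[0.06,0.0175,0.11,0,0,1.08],[0.061,0.0175,0.12,0,0,1.26],[0.061,0.0175,0.12,0,0,1.293]], "grip": 0}}

```text
clock: 2.08
tool_pos: [0.6572, 0.2369, 0.0561]
orientation: [-180.0, -0.1, -164.2]
force: [0.7, -0.2, 0.2]
opening: 0.0437
gripper_force: 0.0
```

Run:
```python
from h import *
s=cam('side'); w=cam('wrist',np.load('T1.npy'))
print('tri',tri([(s,(154.5,264)),(w,(276.,118.))]))
o=telemetry.get_obs(); print(o['joint_pos'])
T=tool(); im=viewer.snapshot('wrist')[:,:,::-1].copy(); cv2.imwrite('pics/w2.png',im); cm=cam('wrist',T)
print(T[:3,3].round(4),o['orientation'])
for c in blobs(im,(3,90,70),(15,255,255),100)[:4]:
    r=cv2.minAreaRect(c); b=cv2.boxPoints(r); print(np.round(r[0]),np.round(b).tolist())
    P=np.array([plane(cm,x,.02) for x in b]); Q=(P-T[:3,3])@T[:3,:3]; print(Q[:,:2].round(4).tolist())
```

```text
tri (array([0.65336064, 0.23709642, 0.01774961]), [0.0003799474951496007, 0.0003799474951496388])
[ 3.57570273e+01  3.04872581e+01 -7.14769845e+00 -6.31083456e-03
 -5.24500718e+01 -1.09977810e+02]
[0.6572 0.2369 0.0561] [-1.79975646e+02 -8.16193924e-02 -1.64224650e+02]
[394. 188.] [[352.0, 187.0], [355.0, 173.0], [436.0, 188.0], [433.0, 203.0]]
[[0.019, 0.0666], [0.0294, 0.0676], [0.0184, 0.1245], [0.0078, 0.1242]]
[260. 184.] [[251.0, 168.0], [270.0, 168.0], [270.0, 201.0], [251.0, 201.0]]
[[0.0325, -0.0034], [0.0325, 0.0095], [0.0091, 0.0098], [0.0091, -0.0035]]
[260. 212.] [[252.0, 203.0], [269.0, 203.0], [269.0, 221.0], [252.0, 221.0]]
[[0.0076, -0.0028], [0.0076, 0.0091], [-0.0058, 0.0093], [-0.0058, -0.0028]]
[260. 228.] [[252.0, 223.0], [269.0, 223.0], [269.0, 234.0], [252.0, 234.0]]
[[-0.0074, -0.0028], [-0.0074, 0.0093], [-0.0158, 0.0094], [-0.0158, -0.0029]]
```

View pics/w2.png

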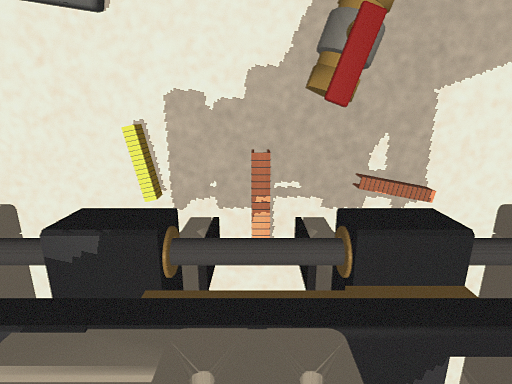

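The strip lies straight between the open fingers, with its front end at (260,150), about 45 mm ahead of the TCP, and 3 mm off in y. The triangulated crown is at z≈0.018, which agrees with 0.020. I'll descend and grip.

Request:
{"op": "carry_out", "data": {"rows": [[0,0.003,0.02,0,0,0],[0,0.003,0.04,0,0,0],[0,0.003,0.0475,0,0,0],[0,0.003,0.0475,0,0,0]]}}

```text
clock: 2.62
tool_pos: [0.6561, 0.2416, 0.0078]
orientation: [-180.0, -0.1, -164.0]
force: [0.3, -0.0, 0.3]
opening: 0.0436
gripper_force: 0.0
```

Request:
{"op": "carry_out", "data": {"rows": [[0,0,0,0,0,0],[0,0,0,0,0,0],[0,0,0,0,0,0],[0,0,0,0,0,0],[0,0,0,0,0,0]], "grip": -1}}

```text
clock: 3.25
tool_pos: [0.6568, 0.242, 0.0094]
orientation: [180.0, 0.0, -164.1]
force: [-1.4, -0.7, 2.4]
opening: 0.0126
gripper_force: 30.0
```

Request:
{"op": "carry_out", "data": {"rows": [[0,0,-0.03,0,0,0],[0,0,-0.08,0,0,0],[0,0,-0.14,0,0,0],[0.02,-0.025,-0.18,0,0,-0.17],[0.045,-0.06,-0.19,0,0,-0.34],[0.07,-0.095,-0.19,0,0,-0.51],[0.095,-0.13,-0.19,0,0,-0.68],[0.12,-0.165,-0.19,0,0,-0.85]]}}

```text
clock: 4.25
tool_pos: [0.5858, 0.049, 0.1992]
orientation: [-180.0, 0.0, -115.1]
force: [1.1, -0.6, -0.2]
opening: 0.0127
gripper_force: 30.0
```

Request:
{"op": "carry_out", "data": {"rows": [[0.04,-0.004,0,0,0,-0.15],[0.09,-0.008,0,0,0,-0.3],[0.13,-0.012,0,0,0,-0.45],[0.163,-0.016,0,0,0,-0.574],[0.163,-0.016,0,0,0,-0.574],[0.163,-0.016,0,0,0,-0.574]]}}

```text
clock: 5.0
tool_pos: [0.5312, -0.1038, 0.1992]
orientation: [-180.0, 0.0, -82.6]
force: [-0.2, 0.1, -0.1]
opening: 0.013
gripper_force: 30.0
```

Run:
```python
from h import *
T=tool(); im=viewer.snapshot('wrist')[:,:,::-1].copy(); cv2.imwrite('pics/w3.png',im); np.save('T3.npy',T)
print(T[:3,3].round(4),telemetry.get_obs()['orientation'],telemetry.get_obs()['joint_pos'])
cv2.imwrite('pics/w3c.png',cv2.resize(im[0:300,156:356],None,fx=2.6,fy=2,interpolation=cv2.INTER_NEAREST)[:600])
```

```text
[ 0.5312 -0.1038  0.1992] [-1.79984166e+02  5.14643601e-03 -8.25400587e+01] [ 9.73120951e+00  9.14853865e+00 -1.85611799e+01 -5.10050518e-03
 -6.22742563e+01 -2.26889655e+00]
```

View pics/w3.png

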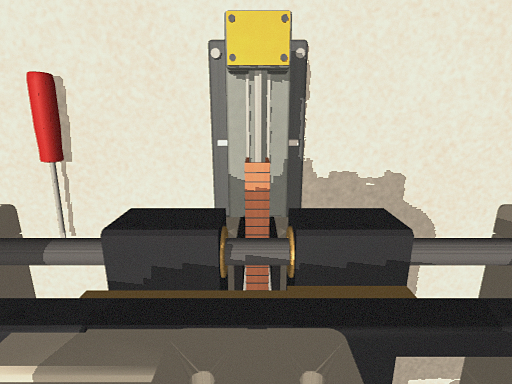

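The wrist view shows the held strip's crown front at (258,160), the core at about (260,75–155), the yellow head plate at (225–292, 10–66) and the deck holes at rows 52 and 142. The stapler is almost aligned with the tool. I'll measure the lateral and yaw offsets next.

Run:
```python
from h import *
im=cv2.imread('pics/w3.png'); T=np.load('T3.npy'); cm=cam('wrist',T)
g=cv2.cvtColor(im,cv2.COLOR_BGR2GRAY)
for r in (72,90,110,130,150): print(r,g[r,240:284].tolist())
def tl(uv,z): return ((plane(cm,uv,z)-T[:3,3])@T[:3,:3])[:2]
y=blobs(im,(18,140,120),(32,255,255),300)[0]; m=np.zeros(g.shape,np.uint8); cv2.drawContours(m,[y],-1,255,-1)
L=[];Rr=[]
for r in range(16,62):
    c=np.flatnonzero(m[r]); L.append(tl((c[0]-.5,r),.125)); Rr.append(tl((c[-1]+.5,r),.125))
for n,A in (('L',L),('R',Rr)):
    A=np.array(A); p=np.polyfit(A[:,0],A[:,1],1); print(n,'slope deg',np.degrees(np.arctan(p[0])).round(2),'y at mid',np.polyval(p,A[:,0].mean()).round(5))
rows=np.flatnonzero(m[:,258]); print('plate rows',rows[0],rows[-1],tl((258,rows[0]-.5),.125),tl((258,rows[-1]+.5),.125))
cen=np.array(cv2.minAreaRect(y)[0]); print('plate cen',cen,tl(cen,.125))
c0=cam('scene'); ims=viewer.snapshot('scene')[:,:,::-1].copy(); cs=np.array(cv2.minAreaRect(blobs(ims,(15,140,120),(32,255,255),60)[0])[0]);
sd=cam('side'); imd=viewer.snapshot('side')[:,:,::-1].copy(); bd=[b for b in blobs(imd,(18,140,120),(32,255,255),40)]
for b in bd: print('side yellow',cv2.minAreaRect(b)[0],cv2.contourArea(b))
print(cs, tri([(cm,cen),(c0,cs)]), 'proj of plate in side',proj(sd,plane(cm,cen,.125)))
h=blobs(im,(3,90,70),(15,255,255),60)
for b in h: print('copper',cv2.boundingRect(b))
hs=cv2.cvtColor(im,cv2.COLOR_BGR2HSV); mk=cv2.inRange(hs,(3,70,60),(16,255,255))
zt=T[2,3]+.011
for r in (162,170,180,190,200,208):
    c=np.flatnonzero(mk[r,200:320])+200; print(r,c[0],c[-1],tl((c[0]-.5,r),zt).round(4),tl((c[-1]+.5,r),zt).round(4))
```

```text
72 [64, 64, 61, 62, 60, 62, 61, 56, 73, 106, 109, 109, 106, 110, 115, 135, 139, 134, 128, 131, 139, 109, 107, 109, 113, 112, 117, 77, 63, 58, 62, 60, 66, 57, 55, 62, 60, 65, 58, 59, 57, 63, 63, 60]
90 [169, 175, 169, 169, 168, 175, 215, 227, 187, 118, 93, 163, 170, 165, 172, 217, 219, 208, 200, 202, 214, 147, 102, 108, 107, 106, 95, 175, 217, 229, 139, 159, 171, 174, 168, 168, 165, 165, 166, 167, 166, 165, 166, 168]
110 [168, 175, 170, 172, 169, 167, 210, 224, 199, 172, 167, 174, 173, 168, 163, 212, 216, 206, 202, 200, 213, 140, 102, 112, 105, 104, 82, 205, 227, 205, 123, 90, 163, 166, 164, 166, 163, 167, 162, 167, 169, 170, 166, 166]
130 [169, 168, 165, 169, 173, 166, 208, 221, 188, 115, 156, 165, 165, 168, 156, 205, 212, 208, 201, 202, 208, 134, 100, 107, 106, 101, 119, 205, 224, 178, 156, 160, 161, 165, 165, 161, 163, 168, 162, 163, 167, 164, 166, 166]
150 [168, 173, 168, 166, 171, 162, 193, 207, 224, 123, 145, 169, 172, 168, 152, 198, 210, 205, 195, 200, 206, 128, 97, 106, 107, 101, 112, 204, 223, 147, 153, 164, 158, 162, 164, 161, 164, 164, 165, 162, 163, 165, 158, 165]
L slope 
[... 382 characters left out ...]
.5353088378906) 61.0
[129.25001526 260.25003052] (array([ 0.54510006, -0.22429737,  0.1234834 ]), [0.0003214874892868327, 0.0003214874892868757]) proj of plate in side [354.76183119 158.01010058]
copper (245, 173, 25, 18)
copper (245, 210, 25, 16)
copper (245, 227, 25, 11)
copper (245, 158, 25, 14)
copper (245, 201, 25, 8)
copper (245, 192, 25, 8)
copper (246, 268, 23, 7)
copper (246, 276, 23, 7)
copper (246, 284, 22, 7)
162 245 269 [ 0.0431 -0.0053] [0.0431 0.0075]
170 244 269 [ 0.039  -0.0058] [0.039  0.0076]
180 245 269 [ 0.0337 -0.0053] [0.0337 0.0077]
190 245 269 [ 0.0283 -0.0054] [0.0283 0.0077]
200 246 268 [ 0.0228 -0.0049] [0.0228 0.0073]
208 245 269 [ 0.0184 -0.0055] [0.0184 0.0078]
```

Measured in tool axes, the core is about 1 mm to +y of the strip, the yaw is aligned within 0.3°, and the plate centre is 120 mm ahead of the TCP at z≈0.1235. I'll move above the seat, stopping with the strip's legs about 7 mm over the core, and check again.

Request:
{"op": "carry_out", "data": {"rows": [[0.025,0.001,0,0,0,0],[0.05,0.001,0.02,0,0,0],[0.05,0.001,0.05,0,0,0],[0.05,0.001,0.07,0,0,0],[0.05,0.001,0.079,0,0,0],[0.05,0.001,0.079,0,0,0],[0.05,0.001,0.079,0,0,0]]}}

```text
clock: 6.02
tool_pos: [0.5374, -0.1533, 0.1209]
orientation: [-179.9, -0.0, -82.5]
force: [-0.9, -0.4, 0.1]
opening: 0.0126
gripper_force: 30.0
```

Run:
```python
from h import *
T=tool(); im=viewer.snapshot('wrist')[:,:,::-1].copy(); np.save('T4.npy',T); cm=cam('wrist',T); cv2.imwrite('pics/w4.png',im)
print(T[:3,3].round(4),telemetry.get_obs()['orientation'])
def tl(uv,z): return ((plane(cm,uv,z)-T[:3,3])@T[:3,:3])[:2]
g=cv2.cvtColor(im,cv2.COLOR_BGR2GRAY)
for r in (80,100,120,140): print(r,g[r,236:284].tolist())
hs=cv2.cvtColor(im,cv2.COLOR_BGR2HSV); mk=cv2.inRange(hs,(3,70,60),(16,255,255)); zt=T[2,3]+.011
for r in (162,175,185,195,208):
    c=np.flatnonzero(mk[r,200:320])+200
    if len(c): print(r,c[0],c[-1],tl((c[0]-.5,r),zt).round(4),tl((c[-1]+.5,r),zt).round(4))
cv2.imwrite('pics/w4c.png',cv2.resize(im[20:220,180:340],None,fx=3,fy=3,interpolation=cv2.INTER_NEAREST))
```

```text
[ 0.5374 -0.1533  0.1209] [-1.79910285e+02 -1.74266453e-02 -8.24664045e+01]
80 [196, 199, 202, 198, 197, 198, 198, 198, 196, 196, 195, 193, 198, 195, 196, 199, 198, 198, 197, 202, 200, 202, 200, 197, 200, 197, 198, 194, 195, 197, 198, 195, 197, 196, 195, 198, 197, 198, 196, 197, 197, 194, 197, 193, 195, 192, 196, 194]
100 [199, 198, 198, 197, 194, 195, 198, 195, 199, 195, 197, 197, 200, 197, 196, 197, 195, 199, 199, 197, 199, 195, 197, 198, 195, 199, 194, 197, 193, 195, 199, 196, 197, 194, 195, 198, 194, 196, 194, 195, 197, 196, 198, 196, 195, 193, 197, 196]
120 [196, 196, 199, 196, 197, 196, 196, 199, 195, 196, 193, 195, 197, 198, 197, 198, 198, 197, 193, 200, 195, 199, 200, 193, 198, 198, 196, 196, 193, 194, 198, 195, 197, 196, 197, 196, 197, 196, 196, 195, 196, 196, 195, 196, 195, 194, 192, 191]
140 [201, 203, 198, 200, 202, 200, 203, 198, 197, 199, 199, 200, 199, 198, 203, 198, 200, 202, 200, 199, 201, 199, 198, 196, 199, 198, 197, 199, 196, 199, 195, 198, 198, 198, 199, 197, 200, 197, 196, 199, 200, 193, 196, 196, 196, 199, 197, 195]
162 245 269 [ 0.0431 -0.0053] [0.0431 0.0075]
175 245 269 [ 0.0363 -0.0053] [0.0363 0.0076]
185 245 269 [ 0.031  -0.0054] [0.031  0.0077]
195 245 269 [ 0.0256 -0.0054] [0.0256 0.0078]
208 245 269 [ 0.0183 -0.0055] [0.0184 0.0078]
```

View pics/w4c.png

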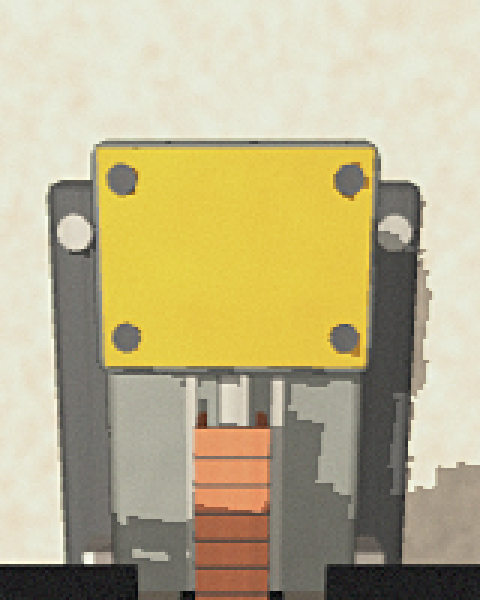

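The crop shows the strip front at (232,428), centred within about 0.5 mm of the core (233,400), and about 8 mm behind the head. I'll lower it with a small correction.

Request:
{"op": "carry_out", "data": {"rows": [[0,0.0005,0.007,0,0,0],[0,0.0005,0.014,0,0,0],[0,0.0005,0.02,0,0,0],[0,0.0005,0.02,0,0,0]]}}

```text
clock: 6.58
tool_pos: [0.5357, -0.1536, 0.0993]
orientation: [179.9, 0.0, -82.5]
force: [0.4, 0.4, 1.4]
opening: 0.0126
gripper_force: 30.0
```

Request:
{"op": "carry_out", "data": {"rows": [[0,0,0.002,0,0,0],[0,0,0.004,0,0,0],[0,0,0.004,0,0,0]]}}

```text
clock: 6.95
tool_pos: [0.5361, -0.1536, 0.096]
orientation: [180.0, 0.0, -82.5]
force: [-0.2, -0.7, 0.6]
opening: 0.0127
gripper_force: 30.0
```

Request:
{"op": "carry_out", "data": {"rows": [[0,0,0.001,0,0,0],[0,0,0.001,0,0,0]]}}

```text
clock: 7.2
tool_pos: [0.5363, -0.1536, 0.0954]
orientation: [-180.0, -0.0, -82.5]
force: [-1.3, 0.1, 3.1]
opening: 0.0128
gripper_force: 30.0
```

Request:
{"op": "carry_out", "data": {"rows": [[0,0,0.0008,0,0,0],[0,0,0.0008,0,0,0]]}}

```text
clock: 7.45
tool_pos: [0.5363, -0.1536, 0.0954]
orientation: [-180.0, -0.0, -82.5]
force: [-4.1, 1.7, 9.4]
opening: 0.0129
gripper_force: 30.0
```

The strip is seated at TCP z=0.0954, as expected. I'll ease the downward load and slide forward.

Request:
{"op": "carry_out", "data": {"rows": [[0,0.0003,-0.0008,0,0,0],[0.002,0.0004,-0.0008,0,0,0],[0.004,0.0004,-0.0008,0,0,0],[0.005,0.0004,-0.0008,0,0,0],[0.005,0.0004,-0.0008,0,0,0]]}}

```text
clock: 8.07
tool_pos: [0.537, -0.1586, 0.0954]
orientation: [-179.9, 0.0, -82.5]
force: [-0.2, 2.9, 6.4]
opening: 0.0123
gripper_force: 30.0
```

Request:
{"op": "carry_out", "data": {"rows": [[0.001,0,0,0,0,0],[0.002,0,0,0,0,0],[0.003,0,0,0,0,0],[0.003,0,0,0,0,0]]}}

```text
clock: 8.57
tool_pos: [0.5374, -0.1615, 0.0954]
orientation: [-179.9, 0.0, -82.5]
force: [-0.2, 3.3, 4.6]
opening: 0.0127
gripper_force: 30.0
```

Request:
{"op": "carry_out", "data": {"rows": [[0,0,-0.0005,0,0,0],[0.001,0,-0.0005,0,0,0],[0.002,0,-0.0005,0,0,0],[0.003,0,-0.0005,0,0,0],[0.003,0,-0.0005,0,0,0]]}}

```text
clock: 9.2
tool_pos: [0.5371, -0.1648, 0.0954]
orientation: [180.0, -0.0, -82.5]
force: [0.0, -0.5, 1.3]
opening: 0.0129
gripper_force: 30.0
```

Request:
{"op": "carry_out", "data": {"rows": [[0.001,0,0,0,0,0],[0.002,0,0,0,0,0],[0.003,0,0,0,0,0],[0.003,0,0,0,0,0]]}}

```text
clock: 9.7
tool_pos: [0.5375, -0.1677, 0.0954]
orientation: [180.0, -0.0, -82.5]
force: [-0.8, -0.1, -0.4]
opening: 0.0127
gripper_force: 30.0
```

Request:
{"op": "carry_out", "data": {"rows": [[0.001,0,0,0,0,0],[0.002,0,0,0,0,0],[0.002,0,0,0,0,0]]}}

```text
clock: 10.07
tool_pos: [0.5378, -0.1696, 0.0955]
orientation: [180.0, 0.0, -82.5]
force: [0.1, 0.0, -0.5]
opening: 0.0123
gripper_force: 30.0
```

Request:
{"op": "carry_out", "data": {"rows": [[0.001,0,0,0,0,0],[0.0015,0,0,0,0,0],[0.0015,0,0,0,0,0]]}}

```text
clock: 10.45
tool_pos: [0.5379, -0.1704, 0.0955]
orientation: [-180.0, 0.0, -82.5]
force: [-1.1, 4.9, 0.8]
opening: 0.0129
gripper_force: 30.0
```

A 5 N push-back after about 17 mm of travel suggests the old staples have been reached. I'll check in numbers that the front is inside the throat.

Run:
```python
from h import *
print({k:np.round(v,2).tolist() for k,v in telemetry.get_obs().items() if k in('force','moment')})
T=tool(); im=viewer.snapshot('wrist')[:,:,::-1].copy(); cv2.imwrite('pics/w5.png',im); cm=cam('wrist',T)
def tl(uv,z): return ((plane(cm,uv,z)-T[:3,3])@T[:3,:3])[:2].round(4)
hs=cv2.cvtColor(im,cv2.COLOR_BGR2HSV); mk=cv2.inRange(hs,(3,70,50),(16,255,255)); y=cv2.inRange(hs,(18,140,100),(32,255,255))
rc=np.flatnonzero(mk[:230,258]); ry=np.flatnonzero(y[:230,258]); print('copper rows',rc[0],'yellow',ry[0],ry[-1])
print('plate rear/front',tl((258,ry[-1]+.5),.125),tl((258,ry[0]-.5),.125),'copper vis front',tl((258,rc[0]-.5),.106))
for r in (rc[0]+2,195,205): 
    c=np.flatnonzero(mk[r,200:320])+200; print(r,c[0],c[-1])
print(hs[rc[0]-12:rc[0]+4,258].tolist())
```

```text
{'force': [-1.08, 4.88, 0.83], 'moment': [1.8, 0.26, 0.02]}
copper rows 186 yellow 103 184
plate rear/front [0.0359 0.0016] [0.0717 0.0015] copper vis front [0.0306 0.0017]
188 245 269
195 245 269
205 245 269
[[23, 176, 226], [24, 182, 226], [23, 179, 226], [23, 182, 225], [23, 179, 227], [23, 177, 227], [23, 175, 227], [23, 181, 225], [24, 176, 227], [23, 185, 230], [22, 175, 237], [107, 34, 119], [10, 129, 156], [11, 146, 238], [11, 137, 234], [11, 147, 235]]
```

The head's rear face is at tool x≈0.034 and the strip front at 0.045, so the strip is about 11 mm into the throat against the old staples. I'll release, lift and go back to look at the tab.

Request:
{"op": "carry_out", "data": {"rows": [[0,0,0,0,0,0],[0,0,0,0,0,0],[0,0,0,0,0,0],[0,0,0,0,0,0]], "grip": -0.2}}

```text
clock: 11.0
tool_pos: [0.538, -0.1711, 0.0955]
orientation: [180.0, -0.0, -82.5]
force: [0.5, -0.3, -0.9]
opening: 0.035
gripper_force: 0.0
```

Request:
{"op": "carry_out", "data": {"rows": [[0,0,-0.01,0,0,0],[0,0,-0.05,0,0,0],[0,0,-0.1,0,0,0],[-0.05,0,-0.11,0,0,0],[-0.11,0,-0.11,0,0,0],[-0.17,0,-0.11,0,0,0],[-0.23,0,-0.11,0,0,0],[-0.28,0,-0.11,0,0,0]]}}

```text
clock: 12.0
tool_pos: [0.5011, 0.1087, 0.2067]
orientation: [-179.9, 0.0, -82.4]
force: [1.6, 0.4, 1.0]
opening: 0.035
gripper_force: 0.0
```

Request:
{"op": "carry_out", "data": {"rows": [[-0.03,0,0,0,0,0],[-0.04,0,0,0,0,0],[-0.04,0,0,0,0,0],[-0.04,0,0,0,0,0]], "grip": -1}}

```text
clock: 12.5
tool_pos: [0.4963, 0.1454, 0.2057]
orientation: [180.0, -0.0, -82.5]
force: [-0.3, -0.9, 0.5]
opening: 0.0025
gripper_force: 0.0
```

Run:
```python
from h import *
o=telemetry.get_obs(); print(o['tool_pos'],o['orientation'],o['opening'])
T=tool(); np.save('T6.npy',T); im=viewer.snapshot('wrist')[:,:,::-1].copy(); cv2.imwrite('pics/w6.png',im)
```

```text
[0.49627327 0.14535663 0.2056919 ] [ 1.79996158e+02 -5.51613354e-03 -8.25375661e+01] 0.0024976319812439465
```

View pics/w6.png

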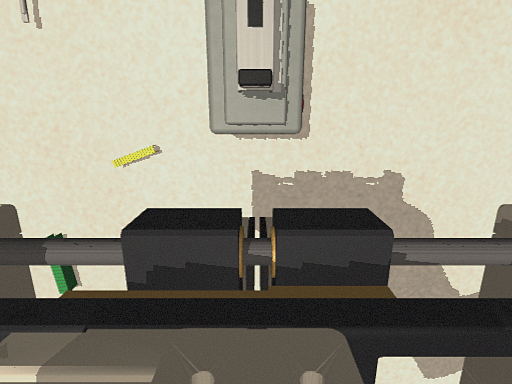

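The tab is at (238–273, 68–87), and its rear top edge at about row 84 puts its rear face ≈89 mm ahead of the TCP. The fingers are shut. I'll lower behind the tab, then approach slowly.

Request:
{"op": "carry_out", "data": {"rows": [[0.03,0,0,0,0,0],[0.05,0,0.03,0,0,0],[0.05,0,0.06,0,0,0],[0.05,0,0.085,0,0,0],[0.05,0,0.088,0,0,0],[0.05,0,0.088,0,0,0]]}}

```text
clock: 13.3
tool_pos: [0.5032, 0.0963, 0.1182]
orientation: [-180.0, -0.0, -82.5]
force: [0.1, -0.2, 0.1]
opening: 0.0003
gripper_force: 0.0
```

Request:
{"op": "carry_out", "data": {"rows": [[0.01,0,0,0,0,0],[0.018,0,0,0,0,0],[0.023,0,0,0,0,0],[0.028,0,0,0,0,0],[0.033,0,0,0,0,0],[0.038,0,0,0,0,0],[0.043,0,0,0,0,0]]}}

```text
clock: 14.18
tool_pos: [0.5085, 0.0539, 0.1176]
orientation: [-180.0, 0.0, -82.5]
force: [-1.0, 3.4, 1.5]
opening: 0.0004
gripper_force: 1.3
```

Request:
{"op": "carry_out", "data": {"rows": [[0.007,0,0,0,0,0],[0.014,0,0,0,0,0],[0.021,0,0,0,0,0],[0.028,0,0,0,0,0],[0.035,0,0,0,0,0],[0.042,0,0,0,0,0],[0.049,0,0,0,0,0],[0.056,0,0,0,0,0]]}}

```text
clock: 15.18
tool_pos: [0.5157, -0.0011, 0.1176]
orientation: [-180.0, 0.1, -82.5]
force: [-3.3, 8.9, 3.3]
opening: 0.0003
gripper_force: 4.5
```

Request:
{"op": "carry_out", "data": {"rows": [[0.006,0,0,0,0,0],[0.012,0,0,0,0,0],[0.018,0,0,0,0,0],[0.024,0,0,0,0,0],[0.03,0,0,0,0,0],[0.036,0,0,0,0,0],[0.04,0,0,0,0,0],[0.04,0,0,0,0,0]]}}

```text
clock: 16.18
tool_pos: [0.5209, -0.0406, 0.1176]
orientation: [-180.0, 0.1, -82.5]
force: [-3.1, 8.0, 4.3]
opening: 0.0005
gripper_force: 4.6
```

Run:
```python
from h import *
o=telemetry.get_obs(); print(o['tool_pos'],o['orientation'],o['force'])
T=tool(); im=viewer.snapshot('wrist')[:,:,::-1].copy(); cv2.imwrite('pics/w7.png',im); cm=cam('wrist',T)
y=cv2.inRange(cv2.cvtColor(im,cv2.COLOR_BGR2HSV),(18,140,100),(32,255,255)); ry=np.flatnonzero(y[:230,258]); print(ry[[0,-1]] if len(ry) else None)
if len(ry):
    for r in (ry[0]-.5,ry[-1]+.5): print(((plane(cm,(258,r),.125)-T[:3,3])@T[:3,:3])[:2].round(4))
```

```text
[ 0.52087049 -0.04055275  0.11760682] [-1.79978562e+02  8.26663661e-02 -8.25177530e+01] [-3.12651846  7.98158     4.27816474]
None
```

About 20 mm are left to close. I'll continue more slowly.

Request:
{"op": "carry_out", "data": {"rows": [[0.003,0,0,0,0,0],[0.006,0,0,0,0,0],[0.009,0,0,0,0,0],[0.011,0,0,0,0,0],[0.013,0,0,0,0,0],[0.013,0,0,0,0,0]]}}

```text
clock: 16.98
tool_pos: [0.5225, -0.053, 0.1176]
orientation: [-180.0, 0.1, -82.5]
force: [-3.3, 12.2, 5.7]
opening: 0.0006
gripper_force: 5.8
```

Request:
{"op": "carry_out", "data": {"rows": [[0.001,0,0,0,0,0],[0.002,0,0,0,0,0],[0.002,0,0,0,0,0]]}}

```text
clock: 17.35
tool_pos: [0.5227, -0.0548, 0.1176]
orientation: [-180.0, 0.1, -82.5]
force: [-4.0, 11.8, 4.4]
opening: -0.0001
gripper_force: 6.2
```

Request:
{"op": "carry_out", "data": {"rows": [[0.001,0,0,0,0,0],[0.002,0,0,0,0,0],[0.002,0,0,0,0,0]]}}

```text
clock: 17.73
tool_pos: [0.523, -0.0568, 0.1176]
orientation: [-180.0, 0.1, -82.5]
force: [-3.6, 11.5, 5.8]
opening: 0.0005
gripper_force: 6.3
```

Request:
{"op": "carry_out", "data": {"rows": [[0.001,0,0,0,0,0],[0.001,0,0,0,0,0]]}}

```text
clock: 17.98
tool_pos: [0.5231, -0.0579, 0.1176]
orientation: [-180.0, 0.1, -82.5]
force: [-4.1, 12.5, 4.4]
opening: 0.0005
gripper_force: 5.9
```

Request:
{"op": "carry_out", "data": {"rows": [[0.001,0,0,0,0,0],[0.001,0,0,0,0,0]]}}

```text
clock: 18.23
tool_pos: [0.5233, -0.059, 0.1176]
orientation: [-180.0, 0.1, -82.5]
force: [-3.9, 11.3, 5.2]
opening: 0.0005
gripper_force: 5.7
```

Request:
{"op": "carry_out", "data": {"rows": [[0.0007,0,0,0,0,0],[0.0007,0,0,0,0,0]]}}

```text
clock: 18.48
tool_pos: [0.5234, -0.0596, 0.1176]
orientation: [-180.0, 0.1, -82.5]
force: [-2.6, 11.5, 6.3]
opening: 0.0003
gripper_force: 5.8
```

Request:
{"op": "carry_out", "data": {"rows": [[0.0007,0,0,0,0,0],[0.0007,0,0,0,0,0]]}}

```text
clock: 18.73
tool_pos: [0.5235, -0.0603, 0.1176]
orientation: [-180.0, 0.1, -82.5]
force: [-3.2, 11.5, 5.6]
opening: 0.0004
gripper_force: 5.8
```

```bash
cat > c.py <<'E'
from h import *
import sys
im=viewer.snapshot('side')[:,:,::-1].copy(); cv2.imwrite(f'pics/s{sys.argv[1]}.png',im); sd=cam('side')
o=np.array([.538,-.1711])+91*.001*np.array([-.1305,.9914]); ux=np.array([-.1305,.9914]); uy=np.array([-.9914,-.1305])
p=o+.019*ux+.022*uy; print('catch proj',proj(sd,[p[0],p[1],.09]).round())
h=cv2.cvtColor(im,cv2.COLOR_BGR2HSV); m=cv2.inRange(h,(0,120,50),(6,255,255))|cv2.inRange(h,(174,120,50),(180,255,255))
n,_,s,c=cv2.connectedComponentsWithStats(m)
for i in range(1,n):
    if s[i,4]>2: print(s[i].tolist(),c[i].round(1))
E
python3 c.py 1
python3 - <<'E'
import cv2
im=cv2.imread('pics/s1.png'); cv2.imwrite('pics/s1c.png',cv2.resize(im[130:280,230:390],None,fx=4,fy=4,interpolation=cv2.INTER_NEAREST))
E
```

```text
catch proj [326. 202.]
[237, 173, 31, 20, 252] [252.1 182. ]
[321, 200, 6, 6, 26] [323.  202.8]
[298, 251, 4, 7, 15] [299.1 254. ]
[165, 276, 23, 19, 179] [175.8 284.8]
```

View pics/s1c.png

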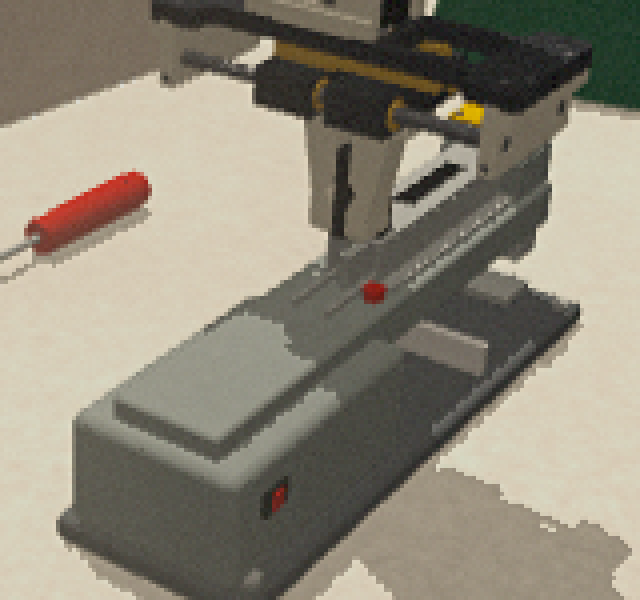

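The side crop shows the red catch at crop (375,292), standing clear behind the rail's rear edge. I need to know whether it is fully up, so I'll nudge 0.6 mm further and compare.

Request:
{"op": "carry_out", "data": {"rows": [[0.0006,0,0,0,0,0],[0.0006,0,0,0,0,0]]}}

```text
clock: 19.02
tool_pos: [0.5236, -0.0609, 0.1176]
orientation: [-180.0, 0.1, -82.5]
force: [-3.1, 11.6, 4.9]
opening: 0.0007
gripper_force: 5.9
```

```bash
python3 c.py 2 | grep '\[3[12]'
python3 - <<'E'
import cv2,numpy as np
a=cv2.imread('pics/s0.png') if 0 else cv2.imread('pics/side0.png')
h=cv2.cvtColor(a,cv2.COLOR_BGR2HSV); m=cv2.inRange(h,(0,120,50),(6,255,255))|cv2.inRange(h,(174,120,50),(180,255,255)); print('before',np.argwhere(m[190:215,310:335]).tolist())
E
```

```text
catch proj [326. 202.]
[321, 200, 6, 6, 27] [323.  202.7]
before []
```

Request:
{"op": "carry_out", "data": {"rows": [[0.0006,0,0,0,0,0],[0.0006,0,0,0,0,0]]}}

```text
clock: 19.32
tool_pos: [0.5236, -0.0614, 0.1176]
orientation: [-180.0, 0.1, -82.5]
force: [-3.6, 11.4, 6.2]
opening: 0.0
gripper_force: 6.2
```

```bash
python3 c.py 3 | grep '\[3[12]'
```

```text
catch proj [326. 202.]
[321, 200, 6, 6, 26] [323.  202.8]
```

Request:
{"op": "carry_out", "data": {"rows": [[0.0006,0,0,0,0,0],[0.0006,0,0,0,0,0]]}}

```text
clock: 19.62
tool_pos: [0.5236, -0.0615, 0.1176]
orientation: [-180.0, 0.2, -82.5]
force: [-4.5, 15.7, 7.0]
opening: 0.0003
gripper_force: 7.9
```

```bash
python3 c.py 4 | grep '\[3[12]'
```

```text
catch proj [326. 202.]
[321, 200, 6, 6, 26] [323.  202.8]
```

The hard stop has just been felt, at about 4 N over the spring force, and the catch didn't change, so it was already up. I'll back off gently and see whether it holds.

Request:
{"op": "carry_out", "data": {"rows": [[-0.001,0,0,0,0,0],[-0.002,0,0,0,0,0],[-0.003,0,0,0,0,0],[-0.004,0,0,0,0,0],[-0.005,0,0,0,0,0]]}}

```text
clock: 20.3
tool_pos: [0.5231, -0.0574, 0.1176]
orientation: [-180.0, 0.1, -82.5]
force: [-2.7, 9.5, 4.3]
opening: 0.0006
gripper_force: 4.9
```

```bash
python3 c.py 5 | grep '\[3[12]'
python3 - <<'E'
import cv2,numpy as np
for n in ('s1','s4','s5'):
    a=cv2.imread(f'pics/{n}.png'); h=cv2.cvtColor(a,cv2.COLOR_BGR2HSV)
    print(n); print(a[196:209,317:331,2]); 
a=cv2.imread('pics/s4.png').astype(int)-cv2.imread('pics/s5.png'); print(np.argwhere(abs(a[195:240,290:345]).max(2)>40)[:40].tolist())
E
```

```text
catch proj [326. 202.]
[321, 200, 6, 6, 27] [323.  202.7]
s1
[[ 89  88  86  86  85  82  88  90  85  79  87  82  82 102]
 [ 79  84  87  87  84  87  92  90  87  87  86  91  95 124]
 [ 84  84  83  89  88  95 108  87  85  82  97 120 122 119]
 [ 85  85  84  98  96 114  97  84  88 102 120 120 115 115]
 [ 88  84  96 115 123 134 112  96 108 117 120 118 119  97]
 [ 91  91 110 126 136 143 143 145 141 126 118 106  90  97]
 [110 112  98  95 129 140 132 138 139 110  93  85  93  99]
 [118 102  86  88 105 118 128 120  99  97  94  95  97 101]
 [ 90  85  97  95 107 109 106 100 100  97 101 100 103  95]
 [ 94 102 100 102 101 107 105 101 101 101 102 103  93  78]
 [106 102 105 101  99 101 106 102 101 102  99  95  76  68]
 [101 104 104 104 101 103 101 100 102 101  90  75  70  72]
 [100 107 106 107  99 104 104 102  99  85  71  69  76  75]]
s4
[[ 87  88  83  85  86  87  85  92  84  80  82  84  81 101]
 [ 80  88  90  89  86  85  95  89  85  83  84  92 102 117]
 [ 82  86  83  85  80  97 101  91  83  87  95 120 116 117]
 [ 83  88  90  94  93 119 104  87  86 106 117 120 120 113]
 [ 83  87  94 117 124 136 109 10
[... 924 characters left out ...]
3  83  87 100 115 128 120  96  90  91  93 100 100]
 [ 91  88  97  99 108 107 109  96  97 100 101 101  96  95]
 [ 88 104 102 100 104 104 105 103  99 101 101 101  96  81]
 [103 105 102 104 103 101 103 101 103 103  98  93  81  68]
 [102 103 100 104 103 101 101 103 104  96  91  76  74  66]
 [103 103 101 105 101 107  98 103  98  84  72  72  76  75]]
[[0, 21], [1, 18], [1, 19], [1, 21], [3, 20], [4, 19], [6, 42], [7, 41], [7, 42], [13, 1], [13, 2], [14, 4], [14, 6], [15, 8], [16, 8], [16, 9], [16, 10], [17, 10], [18, 9], [18, 10], [19, 12], [20, 12], [21, 11], [22, 11], [23, 12], [23, 13], [24, 13], [24, 15], [25, 17], [32, 19], [32, 20], [32, 21], [32, 22], [33, 22], [33, 23], [33, 24], [34, 24]]
```

The rail followed me back about 4 mm, so it has not latched yet. I'll push again, a bit firmer, staying well under the ramming limit.

Request:
{"op": "carry_out", "data": {"rows": [[0.001,0,0,0,0,0],[0.002,0,0,0,0,0],[0.003,0,0,0,0,0],[0.004,0,0,0,0,0],[0.0045,0,0,0,0,0],[0.005,0,0,0,0,0],[0.005,0,0,0,0,0]]}}

```text
clock: 21.22
tool_pos: [0.5236, -0.0615, 0.1176]
orientation: [-180.0, 0.2, -82.5]
force: [-3.8, 14.6, 6.7]
opening: 0.0006
gripper_force: 7.9
```

Request:
{"op": "carry_out", "data": {"rows": [[0.0004,0,0,0,0,0],[0.0004,0,0,0,0,0]]}}

```text
clock: 21.48
tool_pos: [0.5236, -0.0616, 0.1176]
orientation: [-180.0, 0.2, -82.5]
force: [-4.8, 18.0, 7.6]
opening: 0.0003
gripper_force: 9.0
```

```bash
python3 c.py 6 | grep '\[3[12]'
python3 - <<'E'
import cv2,numpy as np
for n in ('side0','s1','s3','s4','s5','s6'):
    g=cv2.imread(f'pics/{n}.png',0)
    m=(g[165:190,325:352]<70).astype(np.uint8); k,_,s,c=cv2.connectedComponentsWithStats(m)
    print(n,[(s[i].tolist(),c[i].round(2).tolist()) for i in range(1,k) if s[i,4]>8])
a=cv2.imread('pics/s6.png',0).astype(int);b=cv2.imread('pics/s5.png',0)
d=np.abs(a-b)>35; print([(r,np.flatnonzero(d[r,290:380]).tolist()) for r in range(150,240) if d[r,290:380].any()])
E
```

```text
catch proj [326. 202.]
[321, 200, 6, 6, 25] [323.1 202.7]
side0 []
s1 [([4, 6, 16, 10, 55], [11.91, 10.31])]
s3 [([5, 6, 16, 10, 55], [12.2, 10.16])]
s4 [([5, 6, 16, 10, 53], [12.19, 10.09])]
s5 [([4, 6, 16, 10, 55], [11.31, 10.71])]
s6 [([4, 6, 17, 10, 56], [12.05, 10.23])]
[(150, [0, 1, 2, 3, 20, 34, 35, 36, 48, 86]), (151, [1, 2, 3, 18, 39, 50]), (152, [2, 3, 18, 41, 43, 44, 51, 54, 55]), (153, [2, 3, 46, 47, 48, 51, 52, 55]), (154, [2, 3, 17, 54, 55, 56]), (155, [2, 3, 4, 37, 40, 54, 55, 56, 57, 58, 59, 82]), (156, [2, 3, 4, 5, 6, 7, 37, 56, 57, 58, 59, 60, 61, 62, 64, 79, 82]), (157, [5, 6, 7, 8, 9, 10, 11, 18, 19, 48, 60, 63, 64, 65, 79, 80, 82]), (158, [8, 9, 10, 11, 12, 13, 14, 20, 36, 48, 60, 65, 66, 67, 79, 82]), (159, [12, 13, 14, 15, 16, 20, 36, 48, 49, 50, 51, 60, 81, 82]), (160, [15, 16, 20, 36, 51, 52, 60, 81]), (161, [15, 16, 20, 21, 22, 36, 56, 57, 81]), (162, [15, 16, 22, 23, 24, 25, 36, 37, 41, 42, 43, 45, 46, 47]), (163, [15, 16, 26, 27, 28, 29, 45, 46, 47, 48, 49, 50, 59]), (164, [15, 16, 29, 30, 31, 32, 48, 49, 50, 59, 66, 67]), (165, [15, 16, 27, 33, 34, 41, 50
[... 676 characters left out ...]
37]), (184, [16, 17, 22, 25, 26, 37]), (185, [16, 17, 22, 25, 26, 36, 37]), (186, [17, 18, 22, 25, 26, 36, 37]), (187, [18, 19, 20, 21, 22, 25, 37, 38]), (188, [20, 21, 22, 25, 26]), (189, [21, 22, 23, 24, 26, 33]), (190, [21, 22]), (191, [21]), (192, [21]), (193, [21]), (194, [21]), (195, [18, 21]), (196, [18, 19, 20]), (198, [20]), (199, [19]), (201, [42]), (202, [41, 42]), (208, [0, 1, 2]), (209, [3, 4, 5, 6]), (210, [6, 7, 8]), (211, [8, 9, 10]), (212, [10]), (213, [9, 10]), (214, [10, 11, 12]), (215, [12]), (216, [11]), (217, [11]), (218, [11, 12, 13]), (219, [13, 14, 15]), (220, [16, 17]), (221, [17]), (226, [20]), (227, [19, 20, 21, 22]), (228, [22, 23, 24]), (229, [24]), (238, [47])]
```

Run:
```python
from h import *
sd=cam('side'); o=np.array([.538,-.1711])+.091*np.array([-.1305,.9914]); u=np.array([-.1305,.9914])
f=lambda x:proj(sd,[*(o+x*u),.1115])
print('origin',o,'window x for each:')
print('px/mm',(f(-.039)-f(-.04)))
for z in (.085,.09,.095,.1): 
  for y in (.014,.018,.022): print(z,y,[proj(sd,[*(o+x*u+y*np.array([-.9914,-.1305])),z]).round(1).tolist() for x in (.014,.024)])
```

```text
origin [ 0.5261245 -0.0808826] window x for each:
px/mm [-0.23731792  0.16369388]
0.085 0.014 [[323.2, 202.4], [320.6, 204.3]]
0.085 0.018 [[325.0, 203.0], [322.4, 204.9]]
0.085 0.022 [[326.7, 203.6], [324.2, 205.6]]
0.09 0.014 [[323.4, 200.2], [320.8, 202.1]]
0.09 0.018 [[325.2, 200.8], [322.6, 202.7]]
0.09 0.022 [[326.9, 201.4], [324.4, 203.3]]
0.095 0.014 [[323.6, 198.0], [321.0, 199.9]]
0.095 0.018 [[325.4, 198.6], [322.8, 200.5]]
0.095 0.022 [[327.1, 199.2], [324.6, 201.1]]
0.1 0.014 [[323.8, 195.7], [321.2, 197.6]]
0.1 0.018 [[325.6, 196.3], [323.0, 198.2]]
0.1 0.022 [[327.3, 196.9], [324.8, 198.8]]
```

The window in the rail cover moved with the tool, by about 3.75 mm, so the rail isn't latched, though it meets a hard stop. I'll tilt the tool while holding it so that the wrist camera sees the head gap.

Request:
{"op": "carry_out", "data": {"rows": [[-0.0004,0,0,0,0.06,0],[-0.0004,0,0,0,0.12,0],[-0.0004,0,0,0,0.19,0],[-0.0004,0,0,0,0.25,0],[-0.0004,0,0,0,0.25,0]]}}

```text
clock: 22.15
tool_pos: [0.5235, -0.0617, 0.1161]
orientation: [180.0, -14.3, -82.4]
force: [-1.9, 9.8, -6.2]
opening: 0.0002
gripper_force: 5.1
```

```bash
cat > gap.py <<'E'
from h import *
import sys
o=telemetry.get_obs(); print(o['tool_pos'].round(4) if hasattr(o['tool_pos'],'round') else o['tool_pos'],np.round(o['orientation'],1),np.round(o['force'],1))
T=tool(); im=viewer.snapshot('wrist')[:,:,::-1].copy(); cv2.imwrite(f'pics/g{sys.argv[1]}.png',im); cm=cam('wrist',T)
hs=cv2.cvtColor(im,cv2.COLOR_BGR2HSV); y=cv2.inRange(hs,(18,140,100),(32,255,255))
cc=np.flatnonzero(y[:200].sum(0)); rr=np.flatnonzero(y[:200].sum(1)); print('yellow',cc[[0,-1]],rr[[0,-1]])
c=int(cc.mean())
ux=np.array([-.1305,.9914]); hd=np.array([.5451,-.2243])
for r in range(rr[-1]-3,min(rr[-1]+45,215)):
    p=plane(cm,(c,r),.1115); x=(p[:2]-hd)@ux-.145
    print(r,round(x*1000,1),im[r,c-12:c+13:4].mean(1).round().astype(int).tolist(),end=' | ')
E
python3 gap.py 1
```

```text
[ 0.5235 -0.0617  0.1161] [180.  -14.3 -82.4] [-1.9  9.8 -6.2]Traceback (most recent call last):
  File "gap.py", line 6, in <module>
    cc=np.flatnonzero(y[:200].sum(0)); rr=np.flatnonzero(y[:200].sum(1)); print('yellow',cc[[0,-1]],rr[[0,-1]])
                                                                                         ~~^^^^^^^^
IndexError: index 0 is out of bounds for axis 0 with size 0
```

Request:
{"op": "carry_out", "data": {"rows": [[0.0003,0,0,0,0.07,0],[0.0003,0,0,0,0.14,0],[0.0003,0,0,0,0.2,0],[0.0003,0,0,0,0.25,0],[0.0003,0,0,0,0.25,0]]}}

```text
clock: 22.82
tool_pos: [0.5238, -0.062, 0.1159]
orientation: [179.9, -28.6, -82.3]
force: [-2.4, 9.5, -6.3]
opening: 0.0002
gripper_force: 5.1
```

```bash
python3 gap.py 2
```

```text
[ 0.5238 -0.062   0.1159] [179.9 -28.6 -82.3] [-2.4  9.5 -6.3]
yellow [222 289] [ 0 16]
13 -141.0 [157, 156, 153, 154, 155, 153, 154] | 14 -140.1 [158, 157, 157, 157, 157, 156, 157] | 15 -139.2 [160, 164, 162, 161, 162, 162, 156] | 16 -138.3 [53, 50, 50, 50, 50, 70, 79] | 17 -137.4 [63, 64, 60, 60, 62, 61, 53] | 18 -136.6 [88, 80, 80, 72, 83, 84, 79] | 19 -135.7 [135, 95, 90, 91, 136, 135, 93] | 20 -134.8 [121, 119, 89, 87, 124, 121, 124] | 21 -133.9 [104, 104, 109, 81, 106, 105, 110] | 22 -133.0 [87, 90, 88, 74, 85, 89, 89] | 23 -132.2 [62, 71, 74, 69, 66, 65, 79] | 24 -131.3 [61, 60, 56, 65, 60, 62, 59] | 25 -130.4 [63, 58, 61, 63, 68, 59, 60] | 26 -129.6 [62, 63, 64, 63, 61, 63, 60] | 27 -128.7 [64, 57, 59, 60, 58, 66, 65] | 28 -127.8 [59, 62, 58, 58, 59, 62, 62] | 29 -127.0 [54, 60, 57, 64, 56, 59, 57] | 30 -126.1 [58, 58, 61, 53, 58, 59, 62] | 31 -125.2 [59, 59, 57, 61, 58, 56, 59] | 32 -124.4 [59, 58, 60, 57, 58, 59, 54] | 33 -123.5 [55, 57, 56, 56, 55, 48, 51] | 34 -122.7 [65, 63, 55, 56, 53, 53, 49] | 35 -121.8 [96, 84, 101, 102, 99, 96, 67] | 36 -121.0 [85, 85, 97, 98, 93, 9
[... 460 characters left out ...]
, 168, 167, 173, 169, 169] | 47 -111.7 [178, 171, 172, 172, 173, 169, 169] | 48 -110.9 [179, 173, 167, 168, 171, 170, 171] | 49 -110.0 [178, 168, 172, 170, 171, 168, 169] | 50 -109.2 [173, 172, 175, 167, 170, 168, 173] | 51 -108.4 [174, 170, 170, 170, 174, 169, 169] | 52 -107.6 [179, 170, 172, 172, 170, 168, 169] | 53 -106.7 [177, 167, 173, 163, 173, 170, 171] | 54 -105.9 [181, 170, 170, 172, 172, 167, 171] | 55 -105.1 [179, 173, 170, 170, 172, 168, 173] | 56 -104.3 [178, 172, 170, 167, 174, 171, 167] | 57 -103.5 [178, 168, 171, 173, 174, 172, 169] | 58 -102.6 [179, 171, 174, 170, 172, 169, 172] | 59 -101.8 [181, 171, 172, 169, 170, 171, 174] | 60 -101.0 [175, 172, 174, 171, 177, 174, 173] |
```

Run:
```python
from h import *
T=tool(); cm=cam('wrist',T); im=cv2.imread('pics/g2.png'); ux=np.array([-.1305,.9914]); hd=np.array([.5451,-.2243])
for r in (15.5,17.5): print(r,[round(float((plane(cm,(256,r),z)[:2]-hd)@ux-.145)*1000,1) for z in (.125,.1235)])
for r in (33.5,34.5,37.5): print(r,[round(float((plane(cm,(256,r),z)[:2]-hd)@ux-.145)*1000,1) for z in (.1115,.1085,.106,.1035)])
cols=slice(216,300,4)
for r in range(14,42,1): print(r,im[r,cols].mean(1).round().astype(int).tolist())
for r in (30,34,36): print(r,im[r,220:296:8].tolist())
# tab and rail rear in this view?
```

```text
15.5 [-125.3, -126.8]
17.5 [-123.7, -125.1]
33.5 [-123.0, -125.7, -128.0, -130.3]
34.5 [-122.2, -124.9, -127.1, -129.4]
37.5 [-119.6, -122.3, -124.5, -126.7]
14 [212, 165, 156, 158, 158, 156, 160, 157, 156, 158, 156, 157, 157, 158, 156, 158, 156, 164, 164, 204, 208]
15 [213, 169, 158, 160, 158, 163, 161, 160, 161, 163, 161, 162, 158, 160, 160, 161, 157, 161, 161, 206, 209]
16 [206, 168, 42, 48, 51, 53, 48, 48, 49, 42, 52, 44, 73, 78, 77, 74, 73, 72, 77, 208, 208]
17 [208, 169, 60, 67, 63, 63, 64, 61, 59, 61, 61, 63, 58, 57, 60, 62, 61, 58, 63, 206, 213]
18 [212, 168, 81, 77, 79, 107, 81, 78, 80, 79, 105, 85, 85, 78, 80, 79, 104, 81, 76, 210, 217]
19 [210, 148, 86, 92, 93, 133, 135, 103, 92, 87, 126, 134, 135, 91, 91, 95, 123, 138, 91, 210, 214]
20 [211, 142, 125, 122, 82, 122, 119, 126, 127, 85, 114, 117, 123, 122, 106, 88, 115, 121, 121, 215, 207]
21 [215, 162, 98, 98, 80, 100, 103, 103, 103, 110, 95, 103, 102, 104, 106, 78, 101, 104, 106, 206, 206]
22 [215, 176, 85, 84, 88, 83, 86, 86, 87, 90, 85, 92, 92, 87, 88, 93, 88, 94, 89, 199, 209]
23 [214, 208, 67, 70, 72, 60, 67, 66, 73, 7
[... 1518 characters left out ...]
 168, 170, 173, 134, 55, 61, 55, 215, 208]
40 [207, 224, 55, 61, 62, 165, 170, 175, 167, 172, 165, 167, 167, 171, 170, 146, 55, 65, 51, 214, 202]
41 [208, 222, 58, 61, 58, 165, 171, 179, 169, 169, 172, 169, 166, 170, 171, 149, 55, 61, 56, 214, 205]
30 [[200, 225, 225], [54, 60, 59], [53, 58, 57], [54, 60, 63], [51, 57, 55], [57, 62, 63], [59, 64, 66], [51, 60, 56], [54, 59, 55], [191, 218, 224]]
34 [[203, 227, 223], [66, 73, 74], [61, 68, 68], [65, 67, 69], [41, 43, 54], [53, 56, 65], [55, 60, 58], [57, 60, 58], [52, 56, 55], [198, 224, 227]]
36 [[196, 220, 223], [80, 89, 87], [80, 89, 90], [64, 70, 73], [58, 84, 143], [58, 82, 145], [68, 76, 72], [77, 85, 86], [82, 87, 92], [199, 225, 226]]
```

Run:
```python
import cv2,numpy as np
im=cv2.imread('pics/g2.png'); h=cv2.cvtColor(im,cv2.COLOR_BGR2HSV)
for r in range(30,42): print(r,' '.join(f"{h[r,c,0]:3d}/{h[r,c,1]:3d}/{h[r,c,2]:3d}" for c in range(228,288,4)))
mk=cv2.inRange(h,(3,70,50),(16,255,255)); k,_,s,c=cv2.connectedComponentsWithStats(mk[:210])
print([(s[i].tolist()) for i in range(1,k) if s[i,4]>6])
for cc in (240,256,270): print(cc,im[30:215,cc].mean(1).round().astype(int).tolist())
```

```text
30  35/ 26/ 60  34/ 30/ 59  36/ 22/ 58  30/ 14/ 56  20/ 36/ 63  40/ 24/ 63  40/ 27/ 57  38/ 18/ 56  25/ 24/ 63  39/ 29/ 61  21/ 27/ 66  30/ 17/ 60  43/ 38/ 60  48/ 21/ 60  54/ 22/ 59
31  48/ 21/ 61  23/ 39/ 59  12/ 22/ 57  24/ 20/ 65  30/ 17/ 59  12/ 22/ 59  24/ 22/ 58  23/ 34/ 60  20/ 24/ 64  30/ 36/ 57  30/ 26/ 60  23/ 36/ 56   0/  4/ 58  40/ 14/ 55  20/ 13/ 59
32  41/ 35/ 59   0/ 12/ 62  30/ 14/ 55  18/ 20/ 63   8/ 19/ 55  39/ 28/ 64  53/ 17/ 59  12/ 22/ 58  40/ 14/ 53  38/ 17/ 61  47/ 30/ 59  60/ 12/ 64  42/ 21/ 60  23/ 16/ 65  25/ 25/ 61
33  15/ 35/ 58  15/ 25/ 61  13/ 43/ 53  30/  5/ 51  15/ 26/ 58  35/ 27/ 56  80/ 13/ 57  78/ 23/ 56  75/ 26/ 58  60/ 17/ 59  38/ 16/ 62  39/ 30/ 59  51/ 31/ 57  30/ 22/ 57  23/ 33/ 61
34  26/ 28/ 74  21/ 26/ 68  30/ 26/ 68  23/ 31/ 66  15/ 15/ 69  18/ 65/ 59   5/ 61/ 54  10/ 66/ 58   8/ 47/ 65  11/ 69/ 59  42/ 21/ 60  30/ 22/ 59  50/ 13/ 60  24/ 24/ 54  38/ 18/ 56
35  30/ 26/ 97  33/ 23/ 99  34/ 17/103  24/ 26/ 98  22/ 32/ 88   8/113/ 72  10/161/154   9/154/157  10/153/160   9/163/152  55/ 18/ 86  19/ 20/103  30/ 24/105  27/ 28/101  27/ 28/102
36
[... 3170 characters left out ...]
, 172, 173, 171, 173, 171, 172, 174, 169, 176, 173, 172, 169, 170, 174, 172, 172, 171, 176, 175, 171, 174, 170, 177, 174, 174, 176, 175, 176, 173, 177, 174, 176, 176, 177, 176, 176, 176, 178, 175, 177, 176, 178, 177, 178, 173, 177, 180, 178, 179, 177, 178, 180, 178, 179, 179, 175, 175, 179, 178, 178, 179, 179, 183, 181, 181, 184, 182, 183, 183, 182, 182, 182, 181, 183, 181, 180, 182, 184, 181, 183, 184, 184, 181, 183, 186, 184, 182, 183, 182, 183, 186, 183, 185, 180, 186, 183, 183, 184, 181, 185, 181, 183, 185, 183, 183, 185, 184, 187, 184, 189, 186, 183, 182, 184, 183, 185, 185, 182, 183, 184, 185, 193, 195, 47, 25, 45, 38, 48, 40, 48, 48, 44, 50, 50, 55, 49, 51, 40, 43, 39, 36, 35, 32, 23]
```

The tilted view shows about three rows of copper (rows 34–37) between the head's rear edge and the rail cover, so a gap of 3–5 mm remains in this pose. I'll push forward horizontally in this pose, watching the gap and the force.

Request:
{"op": "carry_out", "data": {"rows": [[0.0009,0,0.0005,0,0,0],[0.0013,0,0.0007,0,0,0],[0.0018,0,0.001,0,0,0],[0.0018,0,0.001,0,0,0]]}}

```text
clock: 23.38
tool_pos: [0.5241, -0.0642, 0.116]
orientation: [-180.0, -28.4, -82.4]
force: [-3.8, 10.7, -7.1]
opening: 0.0005
gripper_force: 5.8
```

```bash
cat > gap.py <<'E'
from h import *
import sys
o=telemetry.get_obs(); print(np.round(o['tool_pos'],4),np.round(o['orientation'],1),np.round(o['force'],1))
T=tool(); im=viewer.snapshot('wrist')[:,:,::-1].copy(); cv2.imwrite(f'pics/g{sys.argv[1]}.png',im); cm=cam('wrist',T)
g=im.mean(2)[:60]; hd=np.array([.5451,-.2243]); ux=np.array([-.1305,.9914])
st=lambda r,z: round(float((plane(cm,(256,r),z)[:2]-hd)@ux-.145)*1000,2)
a=g[:,[240,244,264,268]].mean(1); b=g[:,[250,254,258]].mean(1)
i=next(k for k in range(25,55) if a[k]>150); t=i-.5-(a[i-1]-60)/(115); print('rail edge row',round(t,2),st(t,.1115))
s=im[20:45,250:262].astype(float).mean(1); rg=s[:,2]-s[:,0]; print('redness',rg.round().astype(int).tolist())
E
python3 gap.py 3; python3 c.py 7 | grep '\[3[12]'
```

```text
[ 0.5241 -0.0642  0.116 ] [-180.   -28.4  -82.4] [-3.8 10.7 -7.1]
rail edge row 37.09 -122.0
redness [44, 2, 8, 10, 8, 6, 5, 5, 5, 5, 5, 6, 5, 4, 3, 4, 6, 16, 24, 22, 22, 22, 22, 22, 22]
catch proj [326. 202.]
[321, 200, 6, 6, 26] [323.1 202.6]
```

The gap closed by 2.2 mm and the copper is hidden, with no stop reached yet. Continuing.

Request:
{"op": "carry_out", "data": {"rows": [[0.0006,0,0.0003,0,0,0],[0.0009,0,0.0005,0,0,0],[0.0009,0,0.0005,0,0,0]]}}

```text
clock: 23.85
tool_pos: [0.5243, -0.0649, 0.116]
orientation: [-180.0, -28.4, -82.4]
force: [-5.7, 13.2, -6.9]
opening: 0.0004
gripper_force: 7.2
```

```bash
python3 gap.py 4; python3 c.py 8 | grep '\[3[12]'
```

```text
[ 0.5243 -0.0649  0.116 ] [-180.   -28.4  -82.4] [-5.7 13.2 -6.9]
rail edge row 37.19 -122.59
redness [64, 46, 4, 8, 8, 8, 6, 6, 5, 5, 5, 5, 5, 5, 4, 4, 5, 14, 24, 22, 21, 21, 22, 22, 22]
catch proj [326. 202.]
[321, 200, 6, 6, 26] [323.1 202.6]
```

The rail is now at the head, with its edge at −122.6. The catch blob is about 6 px tall, so it may well be up. I'll retreat further in small steps and watch the force and the gap.

Request:
{"op": "carry_out", "data": {"rows": [[-0.0009,0,-0.0005,0,0,0],[-0.0018,0,-0.001,0,0,0],[-0.0026,0,-0.0014,0,0,0],[-0.0026,0,-0.0014,0,0,0]]}}

```text
clock: 24.45
tool_pos: [0.5238, -0.0624, 0.116]
orientation: [180.0, -28.5, -82.4]
force: [-2.8, 10.1, -7.9]
opening: 0.0001
gripper_force: 5.3
```

```bash
python3 gap.py 5; python3 c.py 9 | grep '\[3[12]'
```

```text
[ 0.5238 -0.0624  0.116 ] [180.  -28.5 -82.4] [-2.8 10.1 -7.9]
rail edge row 36.84 -120.44
redness [9, 8, 6, 6, 6, 5, 5, 5, 5, 5, 5, 5, 3, 1, 8, 76, 85, 29, 18, 21, 22, 22, 21, 22, 22]
catch proj [326. 202.]
[321, 200, 6, 6, 26] [323.  202.8]
```

Request:
{"op": "carry_out", "data": {"rows": [[-0.0009,0,-0.0005,0,0,0],[-0.0018,0,-0.001,0,0,0],[-0.0018,0,-0.001,0,0,0]]}}

```text
clock: 24.92
tool_pos: [0.5236, -0.0605, 0.1162]
orientation: [180.0, -28.5, -82.4]
force: [-2.5, 8.2, -6.4]
opening: 0.0004
gripper_force: 4.4
```

```bash
python3 gap.py 6; python3 c.py 10 | grep '\[3[12]'
```

```text
[ 0.5236 -0.0605  0.1162] [180.  -28.5 -82.4] [-2.5  8.2 -6.4]
rail edge row 37.05 -118.63
redness [7, 7, 4, 5, 6, 4, 4, 6, 4, 4, 6, 1, 8, 73, 90, 87, 85, 43, 16, 20, 21, 22, 22, 22, 22]
catch proj [326. 202.]
[321, 200, 6, 6, 26] [323.  202.8]
```

Request:
{"op": "carry_out", "data": {"rows": [[-0.002,0,-0.001,0,0,0],[-0.004,0,-0.002,0,0,0],[-0.0055,0,-0.003,0,0,0],[-0.007,0,-0.004,0,0,0],[-0.007,0,-0.004,0,0,0]]}}

```text
clock: 25.65
tool_pos: [0.5226, -0.0535, 0.1179]
orientation: [-180.0, -28.6, -82.5]
force: [-0.5, -0.1, -0.2]
opening: 0.0
gripper_force: 0.0
```

```bash
python3 gap.py 7; python3 c.py 11 | grep '\[3[12]'
python3 - <<'E'
import cv2
for n in ('s10','s11'):
    a=cv2.imread(f'pics/{n}.png').astype(int); d=a[...,2]-a[...,1]; print(n); print(d[194:210,312:334])
E
```

```text
[ 0.5226 -0.0535  0.1179] [-180.   -28.6  -82.5] [-0.5 -0.1 -0.2]
rail edge row 31.74 -117.99
redness [5, 4, 4, 4, 5, 2, 1, 30, 94, 86, 88, 80, 28, 18, 21, 22, 22, 22, 22, 22, 21, 21, 22, 21, 23]
catch proj [326. 202.]
[321, 200, 6, 6, 25] [323.  202.7]
s10
[[  5   5   5   3   5   5  -2   7   4   4   0   3   4   3   0   3  -1   2
    6   4   1   2]
 [  7   5   2   2   1   4   2   6   4   2   7   3   3   1   1   5   1   6
    4   3   4   2]
 [  7   6   2   6   2   4   4   3   2   3   4   1   1   3   5   3   5   3
    3   4   3   6]
 [  3   7   2   3   6   2   5   6   4   5   2   3   6   2   5   7   2   2
    4   7   3   2]
 [  6   3   1   6   7   2   8   5   3   2   1   4   2   4   0   7   3   4
    5   3   7   4]
 [  6   6   4   4   4   4   4   1   4  -1   8   4  -2   2   2   2   3   5
    4   6   3  -1]
 [ -2   1   4   4   5   5   5  -2   6  11  71  46  19  17   4   4   5   6
    3   2   1   2]
 [ -1   0   1   3   3   3   2   1  31  93 128 121 125 100  37   2   5   2
    2  -1  -1  -4]
 [  0   0  -1   1   2   1   0   2  37 102 111 105 123 111  69   3   1   2
    1   1  -1  -1]
 [  2
[... 1439 characters left out ...]
5 164 177 124  67  -1   4  -2
    0   1   0   0]
 [  0   2   0   3   2   2   3  -4   7  72  93 110  93  79  19   0   2  -1
    0   2   1  -1]
 [  0   2  -1   4   3   4   3   0   7  74  90  81  76  69  15  -2   0  -1
   -3   0  -3   0]
 [  2   2   5   6   2   4  -1   0  -3  52  39  54  53  25  -1   1  -1  -2
    0   0   0   0]
 [  3   7   5   3   1   1   1   0   1  -1  -6  17  -3  -5   0  -1  -2   0
    0   2   2  -1]
 [  4   3   5  -1  -3   2   1   0   0   1  -2  -3   1  -2   0   0  -1   0
    0   1  -1   1]
 [  3   7   0  -1   0  -2   1   1   4  -1   0   0  -2   3   1   2   3   2
    1   2  -6   1]
 [ -1   0   1  -1   0  -2   0  -3   2  -1   2   2   1   3   1   1   1   1
   -1   1  -1  -1]]
```

Request:
{"op": "carry_out", "data": {"rows": [[-0.0035,0,-0.002,0,0,0],[-0.007,0,-0.004,0,0,0],[-0.0105,0,-0.006,0,0,0],[-0.014,0,-0.008,0,0,0],[-0.014,0,-0.008,0,0,0]]}}

```text
clock: 26.38
tool_pos: [0.5205, -0.0372, 0.1181]
orientation: [-180.0, -28.6, -82.5]
force: [-0.1, 1.2, -0.4]
opening: 0.0005
gripper_force: 0.0
```

```bash
python3 gap.py 8; python3 c.py 12 | grep '\[3[12]'
python3 - <<'E'
import cv2
for n in ('s12',):
    a=cv2.imread(f'pics/{n}.png').astype(int); d=a[...,2]-a[...,1]; print(n); print(d[194:210,312:334])
E
```

```text
[ 0.5205 -0.0372  0.1181] [-180.   -28.6  -82.5] [-0.1  1.2 -0.4]
rail edge row 23.52 -108.95
redness [22, 21, 22, 23, 22, 22, 22, 22, 22, 22, 22, 22, 22, 22, 22, 22, 22, 22, 22, 23, 22, 22, 23, 24, -3]
catch proj [326. 202.]
[321, 200, 6, 6, 25] [323.1 202.5]
s12
[[  9   7   7  12   9   4   7   2   5   3   3   1   3   5   1   1   0   2
    3   1  11  11]
 [ 10   5  10   9   0   4   2   5   1   1   6   2   5   5   3   3   5   5
    3   3   6   7]
 [  7  11   9   6   4   2   3   1   4   5   1   6   2   2   3   4   6   6
    3   5   6   8]
 [  1   3   6   3   4   1   4   2   3   0   5   3   5   5   2   2   3   2
    4   3   3   8]
 [  7   3   6   5   1   4   7   6   5   4   3   3   3   1   2   2   0   6
    6   2   2   6]
 [  2   1   6   2   2   6   2   1   0  -2   6   5   0   2   3   1   5   4
    2   5   2   1]
 [  2  -2   2   3   2   2   3   0   7  25  88  44  14  12   4   1   3   6
    6   3  -2   3]
 [ -2  -1   1   5   2   6   1   3  48 139 194 130 137 105  36   3   7   4
   -1  -1  -1  -1]
 [  1   2  -1   3   4   0   2   1  33 141 192 162 192 118  67   2   1   0
   -1   3   0  -1]
 [  1   0   0   2   5   6   5   0  12  75 102 137 115  74  18   2  -2  -2
    1  -1   0  -1]
 [ -2  -3   2   4   5   1   0   1   8  70  84  80  77  69  16  -1  -2   0
    0   1   2   0]
 [ -1   1   5   7   2   2  -2  -1  -4  37  42  54  52  24  -2   0   0   3
    1  -1  -3  -3]
 [  4   6   3   0  -1   0  -1   0  -1  -4  -7  14  -3  -5  -1   0  -2  -3
    1   1   2   2]
 [  1   1   2   1  -1  -1  -1   1  -1   1   0  -2  -1  -5   1   3  -1   0
   -1   0  -1   1]
 [  6   4   1  -1   2   0   1   0   0   1  -1   1  -1   0   2   3   1   1
    5  -2   1   2]
 [  1  -1   0  -1  -1   0  -2  -4   1  -1  -2   2  -1   0   1   2   0   1
    2   1  -1   0]]
```

With the tool well clear and zero force, the rail stayed put (edge −118) and the catch is up, so it was latched after all. I'll lift clear, bring the tool upright and check that it's holding.

Request:
{"op": "carry_out", "data": {"rows": [[-0.013,0,-0.007,0,0,0],[-0.02,0,-0.03,0,-0.12,0],[-0.03,0,-0.07,0,-0.25,0],[-0.035,0,-0.11,0,-0.37,0],[-0.035,0,-0.14,0,-0.5,0],[-0.035,0,-0.14,0,-0.5,0]]}}

```text
clock: 27.22
tool_pos: [0.5095, 0.0604, 0.2273]
orientation: [-179.7, 0.2, -82.6]
force: [-0.9, -0.6, 0.4]
opening: 0.0004
gripper_force: 0.0
```

```bash
python3 c.py 13
python3 - <<'E'
from h import *
o=telemetry.get_obs(); print(np.round(o['tool_pos'],3),np.round(o['orientation'],1),np.round(o['force'],1))
for n in ('s4','s5','s10','s11','s12','s13'):
    g=cv2.imread(f'pics/{n}.png',0); m=(g[165:190,325:352]<70).astype(np.uint8); k,_,s,c=cv2.connectedComponentsWithStats(m)
    print(n,[(s[i].tolist(),c[i].round(2).tolist()) for i in range(1,k) if s[i,4]>20])
T=tool(); im=viewer.snapshot('wrist')[:,:,::-1].copy(); cv2.imwrite('pics/w9.png',im); cm=cam('wrist',T)
hd=np.array([.5451,-.2243]); ux=np.array([-.1305,.9914])
col=im[:215,256].mean(1).round().astype(int); j=[r for r in range(1,215) if abs(col[r]-col[r-1])>35]
print([(r,round(float((plane(cm,(256,r-.5),.1115)[:2]-hd)@ux-.145)*1000,1),int(col[r-1]),int(col[r])) for r in j])
a=cv2.imread('pics/side0.png'); b=cv2.imread('pics/s13.png')
d=(np.abs(a.astype(int)-b).max(2)>45)[215:,:].astype(np.uint8); k,_,s,c=cv2.connectedComponentsWithStats(d); print([x.tolist() for x in s[1:] if x[4]>25])
E
```

```text
catch proj [326. 202.]
[237, 173, 31, 20, 257] [252.2 182.1]
[321, 200, 6, 6, 24] [323.1 202.6]
[298, 251, 4, 7, 16] [299.1 253.9]
[165, 276, 23, 19, 180] [175.8 284.8]
[0.508 0.06  0.225] [-1.799e+02  1.000e-01 -8.260e+01] [ 0.6 -0.6 -0.8]
s4 [([5, 6, 16, 10, 53], [12.19, 10.09])]
s5 [([4, 6, 16, 10, 55], [11.31, 10.71])]
s10 [([0, 0, 9, 9, 43], [3.26, 3.91]), ([4, 4, 23, 18, 128], [15.43, 14.02])]
s11 [([0, 0, 7, 10, 37], [2.35, 4.73]), ([0, 2, 27, 22, 167], [13.45, 13.78])]
s12 [([0, 0, 15, 4, 41], [5.85, 1.02]), ([0, 0, 27, 25, 163], [12.25, 15.15])]
s13 [([3, 6, 17, 10, 55], [11.05, 10.87])]
[(17, -4.3, 205, 156), (18, -3.5, 156, 13), (19, -2.8, 13, 49), (35, 9.4, 47, 134), (36, 10.2, 134, 50), (39, 12.5, 73, 32), (40, 13.3, 32, 114), (44, 16.4, 81, 131), (48, 19.6, 129, 210), (51, 21.9, 191, 82), (57, 26.7, 121, 158), (177, 133.2, 148, 88), (209, 165.6, 88, 198), (210, 166.6, 198, 234)]
[[259, 0, 46, 18, 331], [218, 7, 41, 35, 557], [293, 15, 16, 10, 51], [134, 41, 40, 26, 516], [263, 59, 123, 110, 6127], [177, 60, 109, 109, 4854], [373, 164, 11, 5, 37]]
```

Request:
{"op": "carry_out", "data": {"rows": [[-0.04,0,-0.01,0,0,0],[-0.06,0,-0.02,0,0,0],[-0.06,0,-0.02,0,0,0],[-0.06,0,-0.02,0,0,0],[-0.06,0,-0.02,0,0,0],[-0.06,0,-0.02,0,0,0],[-0.06,0,-0.02,0,0,0],[-0.06,0,-0.02,0,0,0]]}}

```text
clock: 28.32
tool_pos: [0.4999, 0.1187, 0.2442]
orientation: [-180.0, -0.0, -82.5]
force: [-0.5, -0.0, -0.2]
opening: 0.0004
gripper_force: 0.0
```

```bash
python3 c.py 14 | grep '\[3[12]'
python3 - <<'E'
from h import *
g=cv2.imread('pics/s14.png',0); m=(g[165:190,325:352]<70).astype(np.uint8); k,_,s,c=cv2.connectedComponentsWithStats(m)
print([(s[i].tolist(),c[i].round(2).tolist()) for i in range(1,k) if s[i,4]>20])
im=cv2.imread('pics/s14.png'); h=blobs(im,(3,70,50),(16,255,255),3)
print([cv2.boundingRect(b) for b in h if 300<cv2.boundingRect(b)[0]<380])
# rail top profile along axis in side view, bright steel to head
sd=cam('side'); o=np.array([.5262,-.0806]); ux=np.array([-.1305,.9914]); uy=np.array([-.9914,-.1305])
for y in (.008,.012):
    print([(x,int(im[tuple(np.round(proj(sd,[*(o+x*.001*ux+y*uy),.1115])[::-1]).astype(int))].mean())) for x in range(-136,-104,2)])
E
```

```text
catch proj [326. 202.]
[321, 200, 6, 6, 24] [323.1 202.6]
[([3, 6, 17, 10, 56], [11.11, 10.88])]
[]
[(-136, 74), (-134, 74), (-132, 74), (-130, 68), (-128, 61), (-126, 61), (-124, 63), (-122, 96), (-120, 106), (-118, 106), (-116, 185), (-114, 166), (-112, 166), (-110, 166), (-108, 163), (-106, 163)]
[(-136, 72), (-134, 72), (-132, 71), (-130, 68), (-128, 68), (-126, 71), (-124, 71), (-122, 71), (-120, 73), (-118, 111), (-116, 161), (-114, 161), (-112, 169), (-110, 169), (-108, 169), (-106, 161)]
```

Run:
```python
from h import *
im=cv2.imread('pics/w9.png'); T=np.eye(4); T[:3,:3]=R.from_euler('xyz',[-179.9,.1,-82.6],degrees=True).as_matrix(); T[:3,3]=[.508,.060,.225]; cm=cam('wrist',T)
h=cv2.cvtColor(im,cv2.COLOR_BGR2HSV); m=cv2.inRange(h,(0,110,40),(6,255,255))|cv2.inRange(h,(174,110,40),(180,255,255))
k,_,s,c=cv2.connectedComponentsWithStats(m[:210]); hd=np.array([.5451,-.2243]); ux=np.array([-.1305,.9914]); uy=np.array([-.9914,-.1305])
def st(u,v,z): p=plane(cm,(u,v),z)[:2]-hd; return round((p@ux-.145)*1000,1),round(p@uy*1000,1)
for i in range(1,k):
    if s[i,4]>8: x,y,w,hh,a=s[i]; print(s[i].tolist(),[st(x-.5,y-.5,.0915),st(x+w-.5,y+hh-.5,.0915)])
print('tab rear top',st(256,34.5,.1335),'tab front top',st(256,17.5,.1335),'rail rear?',st(256,39.5,.1115))
x,y,w,hh,a=[q for q in s[1:] if 8<q[4]<400][0]
print(im[y-4:y+hh+4,x-14:x+w+4].mean(2).round().astype(int))
```

```text
[27, 0, 27, 17, 355] [(np.float64(-23.2), np.float64(-203.9)), (np.float64(-9.6), np.float64(-182.3))]
[270, 48, 12, 12, 124] [(np.float64(16.1), np.float64(12.5)), (np.float64(26.4), np.float64(23.8))]
tab rear top (np.float64(15.2), np.float64(0.2)) tab front top (np.float64(3.3), np.float64(0.2)) rail rear? (np.float64(13.8), np.float64(0.1))
[]
```

```bash
python3 -c "
from plant import workorder
print(workorder.close_job())"
```

```text
the job is handed in; nothing more can be done
None
```

The job is handed in at about 28 s: the strip sits about 11 mm into the throat against the old staples (felt at about 5 N), and the rail is shut with the red catch up behind it, holding at about 3 mm; the rail met the head lightly (about 7 N) while I was checking the latch, and the screwdriver, valve and carton were left alone.

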